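# Load the tilted inspection nest with the tongs

## Robot

A 7-joint arm with a two-finger parallel gripper is mounted at the origin on the work surface. World frame = base frame: x ahead of the robot, y to its left, z up, the work surface at z = 0. Lengths are in m, angles in rad, forces in N, time in s.
With the tool pointing down it reaches from about 0.425 to 0.875 m from the base axis. Payload 4.7 kg.
Tool frame: the origin (TCP) lies midway between the tips of the shut fingers; the grasp point (between the pads) lies 19 mm behind it; z points along the fingers, y is the line along which they close (so a half turn about z gives the same grasp; the last joint's range is limited). The gripper opens to 87 mm and grips with 3 to 60 N. Pads are 19 mm wide; open, the fingers measure 117 mm over their backs; the gripper's body (75 mm by 190 mm) begins 51 mm behind the grasp point.
Start: joints at [-1.23, 0.321, -0.07, 1.45, 0.023, 1.371, -0.057], TCP at [0.209, 0.616, 0.183] pointing down, gripper open.
Joint ranges: [-2.86, 2.86], [-0.3, 2.09], [-1.38, 1.24], [0.06, 2.45], [-1.56, 4.7], [0.09, 2.05], [-2.69, 2.69]. Speed limits (rad/s): [2.57, 2.57, 3.14, 3.14, 3.14, 3.14, 3.14].

## Interface

Orientations are given as a rotation vector (axis times angle).
In Python, from bench import ctrl gives the robot as it stands. The module is installed in compiled form; this text tells all that it offers.
- The arm moves only by the tool carry_out, never from a script. Its argument "steps" is a list of rows, each a list of 7 numbers: the turn, a rotation vector about the world's x, y, z in degrees, then the shift along the world's x, y, z in cm, then the opening, from 0 (shut) to 1 (fully open). A call has 1 to 12 rows; each row is the pose to reach, as a shift and turn from the pose commanded when the call began; what a row does not reach only later rows make up. A row lasts 1/10 s, in which the tool goes at most 50 mm and 8.59 degrees, less where a joint would pass 70% of its speed; a pose out of reach is approached as far as the arm can. A call with a gripper value outside its range is refused whole. The fingers move at their own pace and stop on an object; "squeeze" is the grip in N (left out, the last holds). Time passes only in rows, so rows that repeat a pose let the fingers close. It gives the time, the measured TCP pose, the force, the opening and the grip force at its end, in the units of the state.
- ctrl.get_state(): the state, without advancing time (a new reading comes with each control period).
- ctrl.get_image(name): name is "scene" or "top" or "wrist"; returns a dict with "pixels" (420x560x3 uint8, red, green, blue), "camera_matrix" (3x3 intrinsics, pixels), "k1" (the pictures are not rectified: a ray, as slopes to the right and down, at radius r is drawn at 1 + k1 r^2 times it, then the intrinsics apply), "cam_to_world" (4x4, takes a point from camera to world coordinates); the wrist camera has in their place "T_tool_cam" (4x4, takes a point from camera to tool coordinates, whose origin is the TCP and whose axes are the flange's). Camera axes: x right, y down, z forward; pixel columns grow to the right and rows downward; lengths in m; the calibration is good to about 2 mm. A picture is of the moment at which its call begins: read the wrist's pose just before it. There is no depth.
- ctrl.close_job(): hands the job in; it is judged then, once.
The state is a dict: "time": time; "joint_positions": joint angles; "qd": joint speeds; "joint_torque": joint torques, N m; "position": TCP position; "tool_rot": TCP orientation; "ft_force": force on the tool from outside, world axes, zero at the start; "torque": the same for the moment, N m; "grip_width": opening from 0.0 (shut) to 1.0 (fully open); "grip_force": force on a finger pad.
Only numpy, scipy, OpenCV 4.12 (cv2) and the standard library are available. Lean on these libraries where they do the work, as an engineer would, in place of code of your own. Each camera call takes 0.05 s, during which the arm holds its last target. There are 200 camera calls.

## Task

Take the tongs from their leaning stand and, holding the carrier only with the tongs, move the rectangular carrier into the pocket of the tilted inspection nest, so that it lies flat and square on the pocket floor; set it in, do not drop it. Then put the tongs back in their stand as they were. Keep the gripper's fingers off both carriers, and leave the round carrier, the jar and the lens barrel where they stand.

Things in the scene. Friction and masses are not known exactly. Their poses are not given: they have to be found in the camera images.
- tongs: Steel sprung tongs, 142 mm long, 86 g, leaning in a stand. Origin: grip point between the arms. +z runs up to the dark hinge block (26 mm in y, 24 in x; top at z = 47 mm); tips end at z = -95 mm. Arms open along y, 24 mm wide in x, with thick flat-faced grips from z = -28 to 8 mm: free, 60 mm over these at z = -19; squeezed until parallel, 50 mm. Above the grips only 30 mm wide.
- tongs_tips (a point): Between the middles of the tongs' tip pads, 86 mm below the tongs' origin along their z. Pads 24 (x) by 6 (y) by 18 mm (z). 40 mm clear between them when the tongs are free, 16 mm when the grip faces are parallel. Tips move about 2.5 times as far as the arms at the grip; springs (6 to 12 N at the grip) reopen them. Squeezed to 56 mm by the fingertips the tongs are held with the tips open.
- cradle: Home of the tongs in their fixed aluminium stand: the tongs' frame, at rest there, equals this frame (origin 122 mm above the table, z leaning 30 degrees from vertical, top towards the stand's robot side). The tongs lie with their -x face on a back plate, 78 mm wide (y) below z = -32 mm; above that only a 14 mm wide tongue runs up to z = 35 mm, and gripper fingers pass on both sides of it.
- stand_ledge (a point): Centre of the ledge on which the tongs' tips stand. The ledge (in the cradle's frame at z = -95 mm) has a front lip at x = 20 to 25 mm, 5 mm high, and side cheeks with inner faces at y = +-34 mm, which reach up to z = -70 mm.
- carrier: Rectangular aluminium carrier, 100 g: plate 80 (x) by 44 (y) by 12 mm with a rib on top for the tongs, 44 mm long (x), 16 mm thick (y), 18 mm high (top 30 mm above the underside). Two thin dark glass strips near the ends. Origin: centre of the underside, z up. A half turn makes no difference. Stands on the table.
- round_carrier: Bystander: round aluminium carrier, 64 mm across, 12 mm thick, with the same rib on top. Origin: centre of the underside. It may stand in either of the two carrier places.
- pocket: Steel plate of the fixed nest on a round chuck, tilted 30 degrees about its y axis to face the robot side (low edge at -x). 124 (x) by 88 (y) by 14 mm. Origin: centre of its underside; z: its normal. In its top (z = 14 mm), centred, is a pocket of 86 (x) by 50 (y) mm, 7 mm deep (floor at z = 7), mouth chamfered 3 mm. The seated carrier's origin is near (0, 0, 7 mm), long side along x.
- jar: Bystander: white jar with a black cap, 60 mm across, 70 mm tall. Origin: centre of the underside.
- lens_barrel: Bystander: dark steel cylinder, 48 mm across, 65 mm tall. Origin: centre of the underside.
Mind the look-alikes: they are no part of the job. Of the things that look like the tongs, the smallest one is meant. What is shaped like the carrier but red is not meant.

How it is judged:
By the outcome, as a careful person would: the job done as asked, in the order asked, and still so for the second after the job is handed in, with the robot touching nothing.
It also fails if it takes over 59 s, if anything falls off the work surface, if the arm or the gripper's body presses on something with over 40 N, if the wrist force passes 120 N, or if a joint passes its speed limit or range.

## Working session

There is one attempt and no reset: what is moved stays moved. The work goes in short steps, Python scripts to look and compute and a tool call to move; the robot and the scene stay as the last step left them, time stands still between calls to the robot, and variables do not carry over. Pictures are saved under pics/ and viewed, at most 10 in all, crops included, and the job is handed in when it is done.

Besides the shell and the picture viewer there is one more tool, called after "Request:" by a JSON object that holds its "api" and its "payload", one argument or row to a line. carry_out: Moves the arm, as the interface text tells. Its arguments: {"type":"object","properties":{"steps":{"type":"array","items":{"type":"array","items":{"type":"number"}}},"squeeze":{"type":"number"}},"required":["steps"]}

```bash
mkdir -p pics; cat > h.py <<'E'
import numpy as np, cv2
from scipy.spatial.transform import Rotation as R
from bench import ctrl
def grab(n,fn=None):
    s=ctrl.get_state(); d=ctrl.get_image(n)
    if 'cam_to_world' in d: T=np.array(d['cam_to_world'])
    else:
        W=np.eye(4);W[:3,:3]=R.from_rotvec(s['tool_rot']).as_matrix();W[:3,3]=s['position'];T=W@np.array(d['T_tool_cam'])
    if fn: cv2.imwrite('pics/'+fn,d['pixels'][:,:,::-1]); np.savez('pics/'+fn+'.npz',K=d['camera_matrix'],k1=d['k1'],T=T)
    return d['pixels'],np.array(d['camera_matrix']),d['k1'],T
def load(fn):
    z=np.load('pics/'+fn+'.npz'); return cv2.imread('pics/'+fn),z['K'],float(z['k1']),z['T']
def ray(c,px):
    _,K,k1,T=c
    dist=np.array([k1,0,0,0,0.]); p=cv2.undistortPointsIter(np.array([[px]],float),K,dist,None,None,(3,50,1e-10))[0,0]
    d=T[:3,:3]@np.array([p[0],p[1],1]); return T[:3,3],d/np.linalg.norm(d)
def onz(c,px,z):
    o,d=ray(c,px); return o+d*(z-o[2])/d[2]
def tri(*obs):
    A=np.zeros((3,3));b=np.zeros(3);rs=[ray(c,p) for c,p in obs]
    for o,d in rs: M=np.eye(3)-np.outer(d,d);A+=M;b+=M@o
    x=np.linalg.solve(A,b); return x,[float(np.linalg.norm(np.cross(x-o,d))*1e3) for o,d in rs]
def proj(c,P):
    _,K,k1,T=c
    q=(np.asarray(P)-T[:3,3])@T[:3,:3]; s=q[...,:2]/q[...,2:]; s=s*(1+k1*(s**2).sum(-1,keepdims=True))
    return s*[K[0,0],K[1,1]]+[K[0,2],K[1,2]]
E
python3 - <<'E'
from h import *
for n in('scene','top','wrist'):
    c=grab(n,n+'0.png'); print(n,c[1].tolist(),c[2],c[3].round(3).tolist())
print(ctrl.get_state())
a=cv2.imread('pics/scene0.png');b=cv2.imread('pics/top0.png')
E
```

```text
scene [[482.2487932166726, 0.0, 282.6911636557557], [0.0, 482.2487932166726, 210.02081567617662], [0.0, 0.0, 1.0]] -0.1189039444668293 [[-0.766, 0.454, -0.456, 1.146], [0.643, 0.541, -0.542, 0.777], [0.0, -0.708, -0.706, 0.978], [0.0, 0.0, 0.0, 1.0]]
top [[478.5644937058448, 0.0, 283.77208527434857], [0.0, 478.5644937058448, 212.26057238804356], [0.0, 0.0, 1.0]] -0.12652886511867803 [[-0.082, -0.975, 0.207, 0.335], [-0.997, 0.08, -0.017, 0.123], [0.0, -0.207, -0.978, 1.261], [0.0, 0.0, 0.0, 1.0]]
wrist [[372.89945640843536, 0.0, 273.21570667125775], [0.0, 372.89945640843536, 209.09495843007477], [0.0, 0.0, 1.0]] -0.05936732628763776 [[0.321, 0.908, 0.27, 0.135], [0.947, -0.307, -0.093, 0.641], [-0.002, 0.286, -0.958, 0.384], [0.0, 0.0, 0.0, 1.0]]
{'time': 0.15, 'joint_positions': array([-1.22988958,  0.32161645, -0.07008866,  1.45140362,  0.02262614,
        1.37083322, -0.05688107]), 'qd': array([-7.25180416e-05, -2.84379709e-03,  2.57346112e-04, -2.59726129e-03,
       -1.20111015e-03,  9.20761288e-04, -3.34535405e-04]), 'joint_torque': array([-3.08800772e-04, -4.91797793e+01, -4.04888727e-01, -3.12874746e+01,
       -6.39765873e-02,  4.05305740e-02,  1.03002983e-04]), 'position': array([0.20856095, 0.61511205, 0.18223198]), 'tool_rot': array([-5.10963395e-01, -3.09963180e+00,  2.30727799e-03]), 'ft_force': array([-0.68996619,  0.01029851, -0.00730193]), 'torque': array([0.04881844, 0.04847316, 0.01869157]), 'grip_force': 0.0, 'grip_width': 0.9975806231116218}
```

View pics/scene0.png

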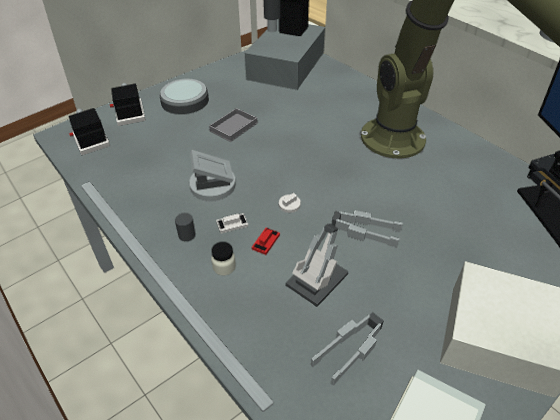

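View pics/top0.png

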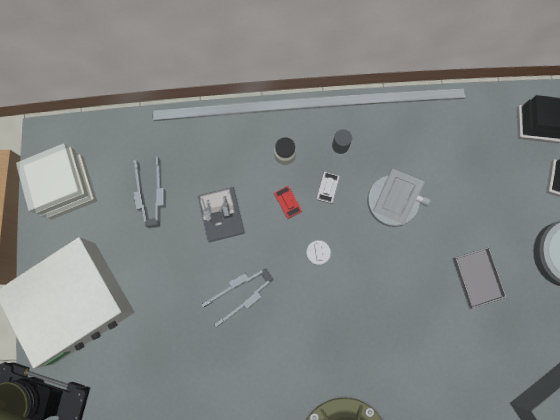

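The scene view shows the leaning tongs in the stand at (318,255), two larger tongs lying at (365,225) and (350,345), the white carrier at (232,222), the red look-alike at (266,240), and the round carrier at (290,202). It also shows the nest at (212,172), the jar at (223,258) and the lens barrel at (185,227). In the top view these are the stand (218,210), carrier (328,187), red (288,202), round (318,252) and nest (397,197).

Tongs candidates in the top view are (150,190) lying, (238,297) lying and (218,208) leaning in the stand, which is the smallest and my choice. Carrier candidates are (328,187) light, which I choose, (288,202) red, which I reject, and (318,252) round. Next is one close crop to check the choice.

```bash
python3 - <<'E'
from h import *
a=cv2.imread('pics/scene0.png');b=cv2.imread('pics/top0.png')
def cr(i,x,y,w,h,f): return cv2.resize(i[y:y+h,x:x+w],None,fx=f,fy=f,interpolation=cv2.INTER_CUBIC)
r1=np.hstack([cr(a,280,200,80,60+45-5,5)[:, :400][:500//5*3],cr(b,190,175,80,60,5)])
r1=np.hstack([cv2.resize(cr(a,280,205,80,100,5),(240,300)),cr(b,192,180,56,60,5),cr(b,310,165,56,60,5)])
r2=np.hstack([cr(a,180,142,80,60,5),cr(b,365,162,80,60,5)])
W=800;r1=cv2.copyMakeBorder(r1,0,0,0,W-r1.shape[1],0)
cv2.imwrite('pics/crop1.png',np.vstack([r1,r2]))
E
```

```text
(no output)
```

View pics/crop1.png

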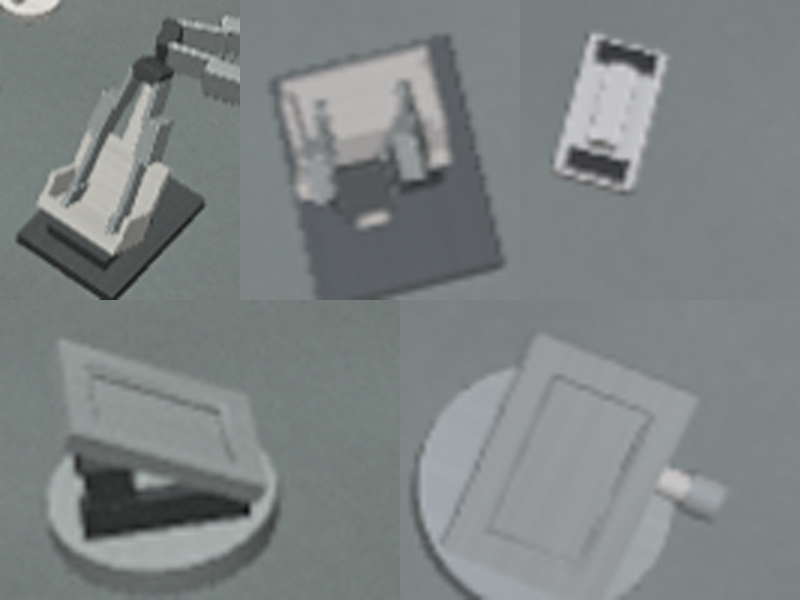

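The crop confirms the choices: the small steel tongs lie on the light stand with the dark hinge at top-view (219,219), the light carrier has two dark strips at (328,187), and the nest is empty. Next come rough positions, so I can bring the wrist camera close.

```bash
python3 - <<'E'
from h import *
s=load('scene0.png');t=load('top0.png')
# pixel pairs from the crop
P=lambda c,x,y:(c,(x,y))
print('hinge',tri(P(s,280+152/3,205+68/3),P(t,192+(365-240)/5,180+185/5)))
def quad(c,box,thr):
    x,y,w,h=box;g=cv2.cvtColor(c[0],cv2.COLOR_BGR2GRAY)[y:y+h,x:x+w]
    m=(g>thr).astype(np.uint8);m=cv2.morphologyEx(m,cv2.MORPH_CLOSE,np.ones((9,9)))
    k=max(cv2.findContours(m,0,1)[0],key=cv2.contourArea);r=cv2.minAreaRect(k)
    return cv2.boxPoints(r)+[x,y],r
for c,b in((t,(315,165,30,45)),(s,(212,205,42,32))):
    q,r=quad(c,b,165);print(r[1],q.round(1).tolist());W=np.array([onz(c,p,.012) for p in q]);print(W.round(4).tolist(),W.mean(0).round(4))
# nest plate corners: crop coords
T=[(365+(x-400)/5,162+(y-300)/5) for x,y in((540,333),(697,400),(600,600),(443,545))]
S=[(180+x/5,142+(y-300)/5) for x,y in((270,490),(68,437),(60,342),(250,395))]
print('nest T',T,'S',S)
import itertools
for i in range(4):
  for j in range(4):
    x,e=tri(P(t,*T[i]),P(s,*S[j]))
    if e[0]<4: print(i,j,x.round(4),e)
E
```

```text
hinge (array([0.56849256, 0.26272875, 0.15763558]), [1.1738035283827946, 1.1738035283828119])
(19.90921401977539, 28.767499923706055) [[312.2, 198.2], [319.8, 170.5], [339.0, 175.7], [331.4, 203.5]]
[[0.6307, 0.0222, 0.012], [0.7065, -0.0058, 0.012], [0.6876, -0.0565, 0.012], [0.6122, -0.0279, 0.012]] [ 0.6592 -0.017   0.012 ]
(12.854387283325195, 33.22737503051758) [[211.9, 219.5], [244.1, 211.5], [247.2, 223.9], [215.0, 232.0]]
[[0.6973, -0.0628, 0.012], [0.6092, -0.0303, 0.012], [0.6318, 0.0142, 0.012], [0.7173, -0.0181, 0.012]] [ 0.6639 -0.0242  0.012 ]
nest T [(393.0, 168.6), (424.4, 182.0), (405.0, 222.0), (373.6, 211.0)] S [(234.0, 180.0), (193.6, 169.4), (192.0, 150.4), (230.0, 161.0)]
0 1 [ 0.6691 -0.1823  0.1027] [1.1338325495291413, 1.1338325495290758]
1 2 [ 0.627  -0.2574  0.1048] [1.3811720979924125, 1.3811720979922584]
3 0 [ 0.5736 -0.1296  0.0447] [3.2062145964605695, 3.206214596460654]
```

Request:
{"api": "carry_out", "payload": {
  "steps": [
    [0, 0, 0, 0, 0, 5, 1],
    [0, 0, 0, 0, 0, 10, 1],
    [0, 0, 8, 4, -4, 12, 1],
    [0, 0, 16, 8, -8, 12, 1],
    [0, 0, 24, 12, -13, 12, 1],
    [0, 0, 26, 16, -18, 12, 1],
    [0, 0, 26, 20, -22, 12, 1],
    [0, 0, 26, 23, -27, 12, 1],
    [0, 0, 26, 26, -31, 12, 1],
    [0, 0, 26, 29, -35.5, 12, 1],
    [0, 0, 26, 29, -35.5, 12, 1],
    [0, 0, 26, 29, -35.5, 12, 1]
  ]
}}

```text
time: 1.35
position: [0.5025, 0.2531, 0.3031]
tool_rot: [-0.183, 3.135, -0.005]
ft_force: [-0.2, -0.4, -0.5]
grip_width: 1.003
grip_force: 0.0
```

Request:
{"api": "carry_out", "payload": {
  "steps": [
    [0, 0, 0, 0, 0, 0, 1]
  ]
}}

```text
time: 1.45
position: [0.5001, 0.2578, 0.3029]
tool_rot: [-0.19, 3.136, -0.001]
ft_force: [-1.1, 0.3, -0.2]
grip_width: 0.995
grip_force: 0.0
```

```bash
python3 - <<'E'
from h import *
s=ctrl.get_state();print(s['position'],R.from_rotvec(s['tool_rot']).as_matrix().round(3).tolist(),s['ft_force'])
c=grab('wrist','w1.png');print(c[3].round(3).tolist())
E
```

```text
[0.5000986  0.25777471 0.30291753] [[-0.993, -0.121, 0.0], [-0.121, 0.993, -0.001], [0.0, -0.001, -1.0]] [-1.11237862  0.30274367 -0.15616641]
[[-0.121, 0.951, 0.283, 0.423], [0.993, 0.116, 0.034, 0.249], [-0.001, 0.285, -0.958, 0.505], [0.0, 0.0, 0.0, 1.0]]
```

View pics/w1.png

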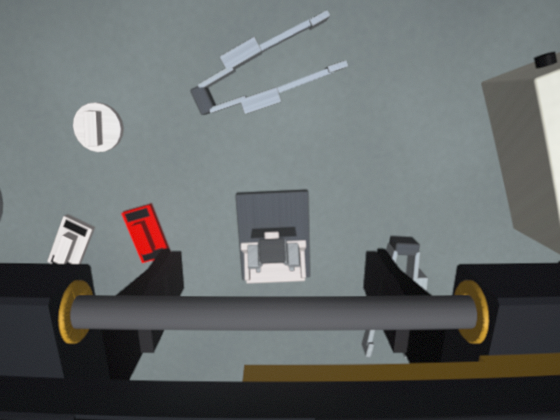

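The wrist view shows the stand unobstructed at about (272,235), with the hinge at (272,248), the carrier at (70,240) and the red one at (146,232). A second view gives the baseline.

Request:
{"api": "carry_out", "payload": {
  "steps": [
    [0, 0, 2, 4, 2, -2, 1],
    [0, 0, 2, 8, 4, -4, 1],
    [0, 0, 2, 8, 4, -4, 1],
    [0, 0, 2, 8, 4, -4, 1]
  ]
}}

```text
time: 1.9
position: [0.5766, 0.3034, 0.2602]
tool_rot: [0.26, -3.126, 0.002]
ft_force: [-0.5, 0.3, 0.5]
grip_width: 0.998
grip_force: 0.0
```

```bash
python3 - <<'E'
from h import *
c=grab('wrist','w2.png');a=load('w1.png')
H=np.array([.568,.262,.15]);print(proj(a,H),proj(c,H))
def cr(i,x,y,f,w,h): return cv2.resize(i[y:y+h,x:x+w],None,fx=f,fy=f,interpolation=cv2.INTER_CUBIC)
u,v=proj(c,H).astype(int); x0,y0=max(u-50,0),max(v-75,0);print(x0,y0)
c0=cv2.imread('pics/w2.png')
cv2.imwrite('pics/crop2.png',np.hstack([cr(c0,222,180,4,100,110),cr(c0,x0,y0,4,100,110)]) if 0 else np.hstack([cr(a[0],222,180,4,100,115),cr(c0,x0,y0,4,100,115)]))
E
```

```text
[269.21388707 246.74809311] [226.8882292  175.55785154]
176 100
```

View pics/crop2.png

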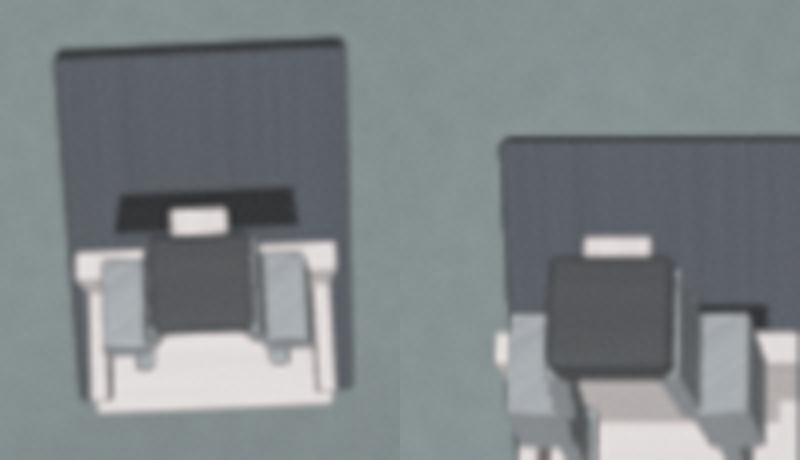

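The crop shows the hinge block's top face: view 1 at (259–285, 239–263), view 2 at (213–244, 164–194). The tongs look square to the stand. I triangulate its corners.

```bash
python3 - <<'E'
from h import *
a=load('w1.png');c=load('w2.png')
A=[(222+x/4,180+y/4) for x,y in((150,238),(249,235),(251,329),(148,334))]
C=[(176+x/4,100+y/4) for x,y in((150,257),(272,256),(272,375),(148,375))]
X=[]
for p,q in zip(A,C): x,e=tri((a,p),(c,q));X.append(x);print(x.round(4),np.round(e,1))
X=np.array(X);m=X.mean(0);print('centre',m)
y=(X[1]+X[2]-X[0]-X[3])/2;xx=(X[2]+X[3]-X[0]-X[1])/2
print('y',y.round(4),np.degrees(np.arctan2(-y[0],y[1])),'x',xx.round(4))
# base edges yaw (table z~.01)
for cc,p,q,o in((a,(57,55),(343,42),(222,180)),(c,(105,140),(398,140),(176,100)),(a,(97,412),(332,402),(222,180))):
    P=onz(cc,(o[0]+p[0]/4,o[1]+p[1]/4),.01);Q=onz(cc,(o[0]+q[0]/4,o[1]+q[1]/4),.01);d=Q-P;print(P,Q,np.degrees(np.arctan2(-d[0],d[1])))
E
```

```text
[0.5585 0.2509 0.1578] [0.4 0.4]
[0.5543 0.2754 0.1585] [0.1 0.1]
[0.5788 0.2791 0.1599] [0.1 0.1]
[0.5829 0.2536 0.1607] [0. 0.]
centre [0.56861948 0.2647529  0.15922292]
y [-0.0042  0.0251 -0.    ] 9.489196909960775 x [0.0245 0.0032 0.0022]
[0.55337181 0.21324095 0.01      ] [0.53697433 0.30965925 0.01      ] 9.65172360600165
[0.55393344 0.2130984  0.01      ] [0.53957401 0.29978773 0.01      ] 9.405215387959352
[0.68669791 0.24039704 0.01      ] [0.67211229 0.32580139 0.01      ] 9.691647368787903
```

Request:
{"api": "carry_out", "payload": {
  "steps": [
    [1.3, -7.5, 0, -2, -1.5, 0, 1],
    [2.6, -15, 0, -4, -3, 0, 1],
    [3.9, -23, 0, -5.5, -4.7, 0, 1],
    [5, -29.6, 0, -5.5, -4.7, -1.7, 1],
    [5, -29.6, 0, -5.5, -4.7, -1.7, 1],
    [5, -29.6, 0, -5.5, -4.7, -1.7, 1]
  ]
}}

```text
time: 2.55
position: [0.5224, 0.254, 0.248]
tool_rot: [-0.214, 2.609, 0.064]
ft_force: [0.1, 0.6, 1.3]
grip_width: 1.002
grip_force: 0.0
```

```bash
cat >> h.py <<'E'
def frame(O,yaw,tilt):
    "columns x,y,z of a frame leaning back by tilt (z towards -u), yaw of u; deg"
    return R.from_euler('z',yaw,degrees=True)*R.from_euler('y',-tilt,degrees=True)
def tool_for(Rc,flip=False):
    "tool rot whose z=-z of frame, y=+-y"
    return Rc*R.from_euler('y',180,degrees=True)*R.from_euler('z',180 if flip else 0,degrees=True)
def delta(P,Rt):
    s=ctrl.get_state();d=(np.asarray(P)-s['position'])*100
    w=(Rt*R.from_rotvec(s['tool_rot']).inv()).as_rotvec(degrees=True)
    print('turn',w.round(2),'shift',d.round(2),'pos',s['position'].round(4),'F',s['ft_force'].round(1),'w',round(s['grip_width']*87,1),'gf',s['grip_force'],'t',s['time'])
E
python3 - <<'E'
from h import *
Rc=frame(0,9.5,30);M=Rc.as_matrix();print(M.round(3).tolist())
O=np.array([.5912,.2684,.121])
for z in(.14,.07,-.019): delta(O+z*M[:,2],tool_for(Rc))
c=grab('wrist','w3.png')
for z in(.047,): 
  for x,y in((-.012,-.013),(-.012,.013),(.012,.013),(.012,-.013)):
    p=proj(c,O+M@[x,y,z]).astype(int);print(p);cv2.circle(c[0],tuple(int(i) for i in p),2,(255,0,0),-1)
x,y=[int(i) for i in p]
cv2.imwrite('pics/w3d.png',c[0][:,:,::-1])
E
```

```text
[[0.854, -0.165, -0.493], [0.143, 0.986, -0.083], [0.5, -0.0, 0.866]]
turn [-0.28  0.06  0.07] shift [-0.03  0.29 -0.58] pos [0.5224 0.254  0.248 ] F [0.1 0.6 1.3] w 87.2 gf 0.0 t 2.55
turn [-0.28  0.06  0.07] shift [ 3.43  0.87 -6.64] pos [0.5224 0.254  0.248 ] F [0.1 0.6 1.3] w 87.2 gf 0.0 t 2.55
turn [-0.28  0.06  0.07] shift [  7.81   1.6  -14.35] pos [0.5224 0.254  0.248 ] F [0.1 0.6 1.3] w 87.2 gf 0.0 t 2.55
[260 178]
[291 178]
[291 206]
[260 206]
```

View pics/w3d.png

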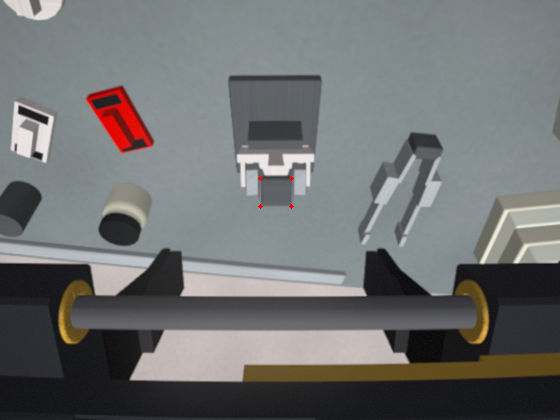

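The predicted hinge corners fit the picture at (260–291, 178–206). Now I approach along the tongs' axis.

Request:
{"api": "carry_out", "payload": {
  "steps": [
    [-0.3, 0, 0, 0, 0.3, -0.6, 1],
    [-0.3, 0, 0, 1.7, 0.6, -3.6, 1],
    [-0.3, 0, 0, 3.4, 0.9, -6.6, 1],
    [-0.3, 0, 0, 5, 1.1, -9.4, 1],
    [-0.3, 0, 0, 6.4, 1.4, -11.9, 1],
    [-0.3, 0, 0, 7.4, 1.5, -13.6, 1],
    [-0.3, 0, 0, 7.8, 1.6, -14.3, 1],
    [-0.3, 0, 0, 7.8, 1.6, -14.3, 1],
    [-0.3, 0, 0, 7.8, 1.6, -14.3, 1]
  ]
}}

```text
time: 3.5
position: [0.6027, 0.2704, 0.1044]
tool_rot: [-0.213, 2.609, 0.055]
ft_force: [-0.3, -0.4, 0.3]
grip_width: 1.0
grip_force: 0.0
```

```bash
python3 - <<'E'
from h import *
Rc=frame(0,9.5,30);M=Rc.as_matrix()
O=np.array([.5912,.2684,.121])
delta(O-.019*M[:,2],tool_for(Rc))
s=ctrl.get_state();print(((s['position']-O)@M*1e3).round(1))
E
```

```text
turn [0.1  0.07 0.18] shift [-0.22 -0.05  0.02] pos [0.6027 0.2704 0.1044] F [-0.3 -0.4  0.3] w 87.0 gf 0.0 t 3.5
[  1.8   0.1 -20.2]
```

Request:
{"api": "carry_out", "payload": {
  "steps": [
    [0, 0, 0, -0.1, 0, 0, 0.85],
    [0, 0, 0, -0.1, 0, 0, 0.75],
    [0, 0, 0, -0.1, 0, 0, 0.68],
    [0, 0, 0, -0.1, 0, 0, 0.64],
    [0, 0, 0, -0.1, 0, 0, 0.64],
    [0, 0, 0, -0.1, 0, 0, 0.64],
    [0, 0, 0, -0.1, 0, 0, 0.64]
  ],
  "squeeze": 25
}}

```text
time: 4.2
position: [0.6007, 0.2696, 0.1031]
tool_rot: [-0.214, 2.611, 0.054]
ft_force: [-0.2, -0.8, -0.0]
grip_width: 0.648
grip_force: 0.0
```

```bash
python3 - <<'E'
from h import *
Rc=frame(0,9.5,30);M=Rc.as_matrix()
O=np.array([.5912,.2684,.121])
for i in range(3):
  grab('scene','s1.png');s=ctrl.get_state();print(((s['position']-O)@M*1e3).round(1),s['position'].round(4),s['tool_rot'].round(4),s['ft_force'].round(2),s['grip_width']*87,s['grip_force'])
E
```

```text
[ -0.7  -0.4 -20.3] [0.6007 0.2696 0.1031] [-0.2137  2.6108  0.0538] [0.15 0.49 0.24] 55.845641184796584 0.0
[ -0.7  -0.4 -20.3] [0.6007 0.2696 0.1031] [-0.2136  2.6108  0.0538] [-0.58  0.15 -1.06] 56.15705671067375 0.0
[ -0.7  -0.4 -20.3] [0.6007 0.2696 0.103 ] [-0.2137  2.6109  0.0537] [-1.24 -0.13 -0.23] 55.82994627911575 0.0
```

```bash
python3 - <<'E'
from h import *
c=grab('wrist','w4.png')[0][150:420,100:460,::-1]; s=load('s1.png')[0][170:320,260:400]
s=cv2.resize(s,None,fx=3,fy=3);c=cv2.resize(c,(380,285))
o=np.zeros((450,800,3),np.uint8);o[:,:420]=s;o[:285,420:]=c;cv2.imwrite('pics/v4.png',o)
E
```

```text
(no output)
```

View pics/v4.png

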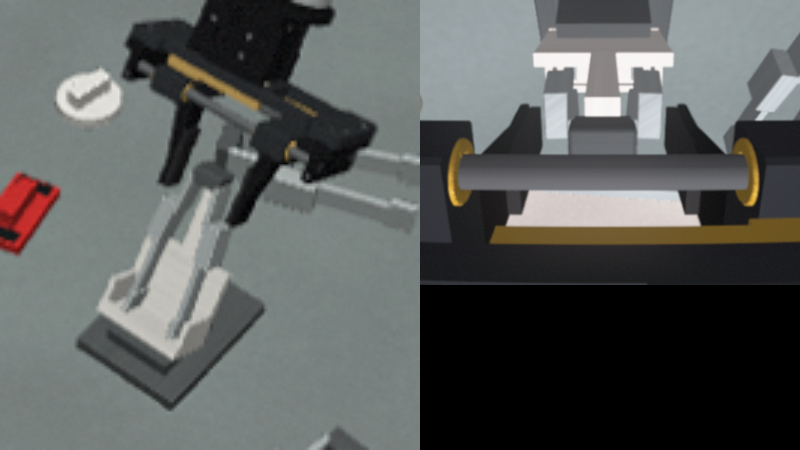

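The picture shows the fingertips at crop (170,182) and (238,222), near hinge height. They are not yet around the grips, so I check this by projection.

```bash
python3 - <<'E'
from h import *
s=load('s1.png');st=ctrl.get_state();Rt=R.from_rotvec(st['tool_rot']).as_matrix();p=st['position'];print(Rt.round(3).tolist())
f=lambda P:((proj(s,P)-[260,170])*3).round(0)
for n,o in(('tcp',[0,0,0]),('tip+y',[0,.028,0]),('tip-y',[0,-.028,0]),('back+y',[0,.028,-.05]),('back -y',[0,-.028,-.05])): print(n,f(p+Rt@o))
M=frame(0,9.5,30).as_matrix();O=np.array([.5912,.2684,.121])
for q in([0,0,.047],[0,.03,-.019],[0,-.03,-.019],[0,.02,-.095],[0,-.02,-.095],[0,0,0]): print(q,f(O+M@q))
# refine hinge via scene+wrist
x,e=tri((s,(260+213/3,170+175/3)),(load('w1.png'),(272,248)),(load('w2.png'),(228.5,179)));print(x,e)
E
```

```text
[[-0.855, -0.162, 0.493], [-0.142, 0.987, 0.079], [-0.5, -0.002, -0.866]]
tcp [182. 244.]
tip+y [211. 262.]
tip-y [155. 226.]
back+y [234. 207.]
back -y [177. 172.]
[0, 0, 0.047] [213. 170.]
[0, 0.03, -0.019] [213. 262.]
[0, -0.03, -0.019] [153. 224.]
[0, 0.02, -0.095] [169. 336.]
[0, -0.02, -0.095] [130. 310.]
[0, 0, 0] [191. 222.]
[0.56788236 0.26459817 0.15599424] [0.3453259605590459, 1.2382994704389836, 1.5003611481807644]
```

```bash
python3 - <<'E'
from h import *
w=load('w1.png');T=np.linalg.inv(w[3]);d=ctrl.get_image('wrist');C=np.linalg.inv(np.array(d['T_tool_cam']))
print(np.array(d['T_tool_cam']).round(4).tolist())
K=w[1];
for y in(-.0435,.0435):
  for z in(0,-.019,-.04,-.07,-.1):
    q=C[:3,:3]@[0,y,z]+C[:3,3];s=q[:2]/q[2];s=s*(1+w[2]*(s@s));print(y,z,(s*K[0,0]+[K[0,2],K[1,2]]).round(0))
s=load('s1.png');st=ctrl.get_state();Rt=R.from_rotvec(st['tool_rot']).as_matrix();p=st['position']
im=cv2.resize(s[0][190:270,290:370],None,fx=7,fy=7,interpolation=cv2.INTER_CUBIC)
for y in(-.028,.028):
  for k in range(0,8):
    q=(proj(s,p+Rt@[0,y,-.01*k])-[290,190])*7;cv2.circle(im,tuple(int(v) for v in q),3,(0,0,255) if k==0 else (0,255,0),-1)
cv2.imwrite('pics/s1z.png',im)
E
```

```text
[[0.0004, -0.9584, -0.2853, 0.0779], [1.0, 0.0005, -0.0002, 0.0003], [0.0003, -0.2853, 0.9584, -0.2014], [0.0, 0.0, 0.0, 1.0]]
-0.0435 0 [198. 239.]
-0.0435 -0.019 [191. 252.]
-0.0435 -0.04 [181. 269.]
-0.0435 -0.07 [164. 302.]
-0.0435 -0.1 [139. 349.]
0.0435 0 [348. 239.]
0.0435 -0.019 [355. 252.]
0.0435 -0.04 [364. 269.]
0.0435 -0.07 [381. 302.]
0.0435 -0.1 [406. 350.]
```

View pics/s1z.png

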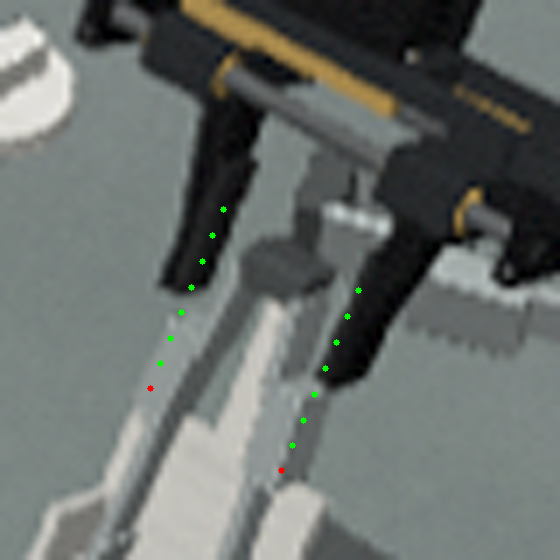

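The fingers really end about 38 mm short of the reported TCP: the dark tips lie at the 4th dot at (187,290) and (325,378). Both the scene and the wrist views show this, and the zero grip force at 56 mm fits. I open, advance 35 mm further along the axis, and close again, watching for contact at 60 mm.

Request:
{"api": "carry_out", "payload": {
  "steps": [
    [0, 0, 0, 0, 0, 0, 1],
    [0, 0, 0, 0, 0, 0, 1],
    [0, 0, 0, 0, 0, 0, 1],
    [0, 0, 0, 0, 0, 0, 1],
    [0, 0, 0, 0.6, 0.1, -1, 1],
    [0, 0, 0, 1.1, 0.2, -2, 1],
    [0, 0, 0, 1.5, 0.2, -2.6, 1],
    [0, 0, 0, 1.75, 0.3, -3, 1],
    [0, 0, 0, 1.75, 0.3, -3, 1],
    [0, 0, 0, 1.75, 0.3, -3, 1]
  ]
}}

```text
time: 5.45
position: [0.6182, 0.2726, 0.0729]
tool_rot: [-0.214, 2.611, 0.054]
ft_force: [-0.2, -0.3, 0.0]
grip_width: 1.001
grip_force: 0.0
```

Request:
{"api": "carry_out", "payload": {
  "steps": [
    [0, 0, 0, 0, 0, 0, 0.85],
    [0, 0, 0, 0, 0, 0, 0.75],
    [0, 0, 0, 0, 0, 0, 0.68],
    [0, 0, 0, 0, 0, 0, 0.64],
    [0, 0, 0, 0, 0, 0, 0.64],
    [0, 0, 0, 0, 0, 0, 0.64],
    [0, 0, 0, 0, 0, 0, 0.64]
  ],
  "squeeze": 25
}}

```text
time: 6.15
position: [0.6183, 0.2726, 0.0731]
tool_rot: [-0.214, 2.611, 0.054]
ft_force: [0.6, 0.1, 0.3]
grip_width: 0.646
grip_force: 6.9
```

```bash
python3 - <<'E'
from h import *
M=frame(0,9.5,30).as_matrix();O=np.array([.5912,.2684,.121])
for i in range(3):
  grab('scene','s2.png');s=ctrl.get_state();print(((s['position']-O)@M*1e3).round(1),s['position'].round(4),s['tool_rot'].round(4),s['ft_force'].round(2),s['grip_width']*87,s['grip_force'])
E
```

```text
[ -0.1  -0.4 -55.2] [0.6184 0.2726 0.0732] [-0.2136  2.6105  0.054 ] [ 1.9  -0.2  -1.18] 56.32028963977723 6.962104915364762
[ -0.2  -0.3 -55.2] [0.6183 0.2726 0.0731] [-0.2136  2.6106  0.0539] [ 0.92  0.7  -1.35] 55.995710487145566 7.016863495173311
[ -0.2  -0.3 -55.2] [0.6183 0.2726 0.0731] [-0.2136  2.6106  0.0539] [ 2.01  0.49 -1.43] 56.10773919416548 7.047578453893948
```

Contact confirmed at 56 mm with 7 N. I lift out along the tongs' axis, slightly away from the plate.

Request:
{"api": "carry_out", "payload": {
  "steps": [
    [0, 0, 0, 0.05, 0.01, 0.1, 0.64],
    [0, 0, 0, -0.3, -0.1, 1, 0.64],
    [0, 0, 0, -1, -0.2, 2.4, 0.64],
    [0, 0, 0, -2, -0.3, 4.2, 0.64],
    [0, 0, 0, -3.2, -0.5, 6.2, 0.64],
    [0, 0, 0, -4, -1, 10, 0.64],
    [0, 0, 0, -4, -2, 14, 0.64],
    [0, 0, 0, -4, -4, 18, 0.64],
    [0, 0, 0, -4, -6, 22, 0.64],
    [0, 0, 0, -4, -6, 22, 0.64]
  ]
}}

```text
time: 7.3
position: [0.5815, 0.2105, 0.3025]
tool_rot: [-0.206, 2.6, 0.06]
ft_force: [0.7, -0.1, -0.1]
grip_width: 0.644
grip_force: 6.8
```

```bash
python3 - <<'E'
from h import *
delta([.66,.10,.30],tool_for(frame(0,-20,0)))
E
```

```text
turn [  2.79  30.86 -28.34] shift [  7.85 -11.05  -0.25] pos [0.5815 0.2105 0.3025] F [ 0.7 -0.1 -0.1] w 56.0 gf 6.788575322084398 t 7.3
```

Request:
{"api": "carry_out", "payload": {
  "steps": [
    [0.5, 6, -5.5, 1.5, -2.2, 0, 0.64],
    [1, 12, -11, 3, -4.4, 0, 0.64],
    [1.6, 18, -16.5, 4.5, -6.6, 0, 0.64],
    [2.2, 24, -22, 6.2, -8.8, 0, 0.64],
    [2.8, 30.9, -28.3, 7.8, -11, 0, 0.64],
    [2.8, 30.9, -28.3, 7.8, -11, 0, 0.64],
    [2.8, 30.9, -28.3, 7.8, -11, 0, 0.64]
  ]
}}

```text
time: 8.0
position: [0.6567, 0.1018, 0.2898]
tool_rot: [-0.535, -3.079, 0.005]
ft_force: [0.3, 0.0, -0.2]
grip_width: 0.641
grip_force: 6.8
```

```bash
python3 - <<'E'
from h import *
delta([.66,.10,.30],tool_for(frame(0,-20,0)))
c=grab('wrist','w5.png');d=c
for n,P in(('carrier',[.662,-.021,.012]),('nest',[.6,-.1935,.075]),('tip',None)):
    if P is None:
        s=ctrl.get_state();P=s['position']+R.from_rotvec(s['tool_rot']).as_matrix()@[0,0,.031]
    print(n,proj(c,P).round(0))
E
```

```text
turn [ 0.01 -0.99 -0.29] shift [ 0.33 -0.18  1.02] pos [0.6567 0.1018 0.2898] F [ 0.3  0.  -0.2] w 55.8 gf 6.798256432621201 t 8.0
carrier [189. 199.]
nest [ 27. 212.]
tip [274. 221.]
```

View pics/w5.png

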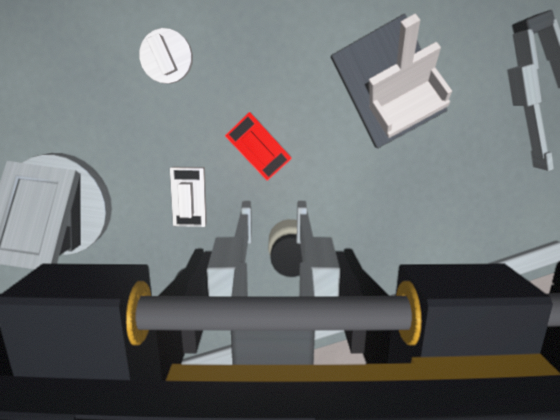

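The wrist view shows the tongs held with tips at about (246,205)/(302,205), the carrier at (187,197), the nest pocket at (33,208) and the red carrier at (258,145). A second view from the other side gives the baseline.

Request:
{"api": "carry_out", "payload": {
  "steps": [
    [0, -1, -0.3, 0, -5, 1, 0.64],
    [0, -1, -0.3, 0, -10, 1, 0.64],
    [0, -1, -0.3, 0, -15, 1, 0.64],
    [0, -1, -0.3, 0, -20, 1, 0.64],
    [0, -1, -0.3, 0, -23, 1, 0.64],
    [0, -1, -0.3, 0, -23, 1, 0.64],
    [0, -1, -0.3, 0, -23, 1, 0.64]
  ]
}}

```text
time: 8.75
position: [0.6554, -0.1264, 0.3053]
tool_rot: [0.541, 3.087, 0.01]
ft_force: [0.3, 0.6, -1.1]
grip_width: 0.644
grip_force: 6.8
```

```bash
cat >> h.py <<'E'
def carq(c,P):
    "white carrier outline near predicted P: minAreaRect corners ordered"
    g=c[0].astype(int);u,v=proj(c,P)
    m=(g.min(2)>170).astype(np.uint8)
    m=cv2.morphologyEx(m,cv2.MORPH_CLOSE,np.ones((7,7)))
    ks=[k for k in cv2.findContours(m,0,1)[0] if cv2.contourArea(k)>300]
    k=min(ks,key=lambda k:np.hypot(*(cv2.minAreaRect(k)[0]-np.array([u,v]))))
    return cv2.minAreaRect(k),k
E
python3 - <<'E'
from h import *
c=grab('wrist','w6.png')
for n in('w5.png','w6.png'):
    c=load(n);r,k=carq(c,[.662,-.021,.012]);q=cv2.boxPoints(r)
    print(n,proj(c,[.662,-.021,.012]).round(0),np.round(r[0],1),np.round(r[1],1),r[2],cv2.contourArea(k))
    for z in(.012,):
        W=np.array([onz(c,p,z) for p in q]);print(W.round(4).tolist(),W.mean(0).round(4),[np.linalg.norm(W[i]-W[i-1]).round(4) for i in range(4)])
    # pocket prediction
    print(proj(c,[.6,-.1935,.075]).round(0))
    g=cv2.cvtColor(c[0],cv2.COLOR_BGR2GRAY);print('grays pocket region',[int(g[int(p[1]),int(p[0])]) for p in [proj(c,[.6,-.1935,.075])]])
a,b=load('w5.png'),load('w6.png')
qa=cv2.boxPoints(carq(a,[.662,-.021,.012])[0]);qb=cv2.boxPoints(carq(b,[.662,-.021,.012])[0])
for p in qa:
  for q in qb:
    x,e=tri((a,p),(b,q))
    if e[0]<2.5 and -.01<x[2]<.03: print(x.round(4),np.round(e,1))
E
```

```text
w5.png [189. 199.] [187.2 196.5] [60.1 33.3] 88.02507019042969 1843.0
[[0.6136, -0.028, 0.012], [0.627, 0.0137, 0.012], [0.704, -0.0152, 0.012], [0.6903, -0.059, 0.012]] [ 0.6587 -0.0221  0.012 ] [np.float64(0.0827), np.float64(0.0439), np.float64(0.0823), np.float64(0.0459)]
[ 27. 212.]
grays pocket region [175]
w6.png [348. 135.] [347.2 132.8] [33.9 62.4] 3.179830312728882 1988.5
[[0.688, -0.0566, 0.012], [0.6125, -0.028, 0.012], [0.6293, 0.0126, 0.012], [0.7059, -0.0143, 0.012]] [ 0.6589 -0.0216  0.012 ] [np.float64(0.046), np.float64(0.0808), np.float64(0.044), np.float64(0.0812)]
[200. 141.]
grays pocket region [179]
[ 0.613 -0.028  0.012] [0.5 0.5]
[0.6284 0.0131 0.0097] [1.2 1.2]
[ 0.7045 -0.0147  0.0141] [0.9 0.9]
[ 0.6881 -0.0571  0.0168] [1.1 1.1]
```

```bash
python3 - <<'E'
from h import *
Rt=tool_for(frame(0,-20.7,0))
for z in(.12,.055): delta([.6588,-.0218,z],Rt)
E
```

```text
turn [-0.29  0.46 -0.96] shift [  0.29  10.3  -18.49] pos [ 0.6559 -0.1248  0.3049] F [ 0.7  1.6 -1.4] w 55.7 gf 6.7993013701106975 t 8.8
turn [-0.29  0.46 -0.96] shift [  0.29  10.3  -24.99] pos [ 0.6559 -0.1248  0.3049] F [ 0.7  1.6 -1.4] w 55.7 gf 6.7993013701106975 t 8.8
```

Request:
{"api": "carry_out", "payload": {
  "steps": [
    [-0.3, 0.5, -1, 0.3, 4, -3, 0.64],
    [-0.3, 0.5, -1, 0.3, 8, -6, 0.64],
    [-0.3, 0.5, -1, 0.3, 10.3, -10, 0.64],
    [-0.3, 0.5, -1, 0.3, 10.3, -15, 0.64],
    [-0.3, 0.5, -1, 0.3, 10.3, -18.5, 0.64],
    [-0.3, 0.5, -1, 0.3, 10.3, -18.5, 0.64],
    [-0.3, 0.5, -1, 0.3, 10.3, -18.5, 0.64]
  ]
}}

```text
time: 9.5
position: [0.6594, -0.0221, 0.1193]
tool_rot: [-0.565, -3.088, 0.004]
ft_force: [-0.1, 0.5, 0.7]
grip_width: 0.642
grip_force: 6.8
```

```bash
python3 - <<'E'
from h import *
Rt=tool_for(frame(0,-20.7,0))
delta([.6588,-.0218,.055],Rt)
c=grab('scene','s3.png');t=grab('top','t3.png')
w=grab('wrist','w7.png')
# carrier rib & tips close look: wrist crop + scene crop
p=proj(c,[.6588,-.0218,.05]).astype(int);print(p)
A=cv2.resize(c[0][p[1]-45:p[1]+45,p[0]-60:p[0]+60],None,fx=4,fy=4,interpolation=cv2.INTER_CUBIC)
q=proj(w,[.6588,-.0218,.03]).astype(int);print(q)
B=cv2.resize(w[0][q[1]-60:q[1]+60,q[0]-53:q[0]+53],None,fx=3,fy=3,interpolation=cv2.INTER_CUBIC)
print(A.shape,B.shape);cv2.imwrite('pics/v7.png',np.hstack([A,B])[:,:,::-1])
E
```

```text
turn [ 0.11 -0.18  0.04] shift [-0.06  0.03 -6.43] pos [ 0.6594 -0.0221  0.1193] F [-0.1  0.5  0.7] w 55.9 gf 6.795661950291105 t 9.5
[230 211]
[273 194]
(360, 480, 3) (360, 318, 3)
```

Request:
{"api": "carry_out", "payload": {
  "steps": [
    [0, 0, 0, 0, 0, -2, 0.64],
    [0, 0, 0, 0, 0, -3.5, 0.64],
    [0, 0, 0, 0, 0, -4.5, 0.64],
    [0, 0, 0, 0, 0, -5.3, 0.64],
    [0, 0, 0, 0, 0, -6, 0.64],
    [0, 0, 0, 0, 0, -6.4, 0.64],
    [0, 0, 0, 0, 0, -6.4, 0.64]
  ]
}}

```text
time: 10.35
position: [0.6589, -0.0244, 0.0535]
tool_rot: [-0.569, -3.085, 0.006]
ft_force: [0.7, 0.5, -0.6]
grip_width: 0.639
grip_force: 6.8
```

Request:
{"api": "carry_out", "payload": {
  "steps": [
    [0, 0, 0, 0, 0, 0, 0.62],
    [0, 0, 0, 0, 0, 0, 0.6],
    [0, 0, 0, 0, 0, 0, 0.58],
    [0, 0, 0, 0, 0, 0, 0.56],
    [0, 0, 0, 0, 0, 0, 0.5],
    [0, 0, 0, 0, 0, 0, 0.5],
    [0, 0, 0, 0, 0, 0, 0.5],
    [0, 0, 0, 0, 0, 0, 0.5]
  ],
  "squeeze": 45
}}

```text
time: 11.15
position: [0.6595, -0.0241, 0.0544]
tool_rot: [-0.569, -3.087, 0.005]
ft_force: [-0.6, 1.0, 1.0]
grip_width: 0.568
grip_force: 45.0
```

Rib gripped: 49.4 mm with 45 N. I lift and work out the nest pose from the earlier views at the same time.

Request:
{"api": "carry_out", "payload": {
  "steps": [
    [0, 0, 0, 0, 0, 0.5, 0.5],
    [0, 0, 0, 0, 0, 1.5, 0.5],
    [0, 0, 0, 0, 0, 3, 0.5],
    [0, 0, 0, 0, 0, 6, 0.5],
    [0, 0, 0, 0, 0, 10, 0.5],
    [0, 0, 0, 0, 0, 14, 0.5],
    [0, 0, 0, 0, 0, 18, 0.5],
    [0, 0, 0, 0, 0, 18, 0.5],
    [0, 0, 0, 0, 0, 18, 0.5]
  ]
}}

```text
time: 12.05
position: [0.6598, -0.0248, 0.2362]
tool_rot: [-0.571, -3.089, 0.004]
ft_force: [0.4, -0.6, -2.4]
grip_width: 0.569
grip_force: 45.0
```

```bash
python3 - <<'E'
from h import *
s=ctrl.get_state();print(s['position'],s['ft_force'],s['grip_width']*87,s['grip_force'],s['time'])
# rough plate model: high corners & low corner from before -> predicted corners in w6, then print edges along scan lines
u=np.array([np.cos(np.radians(-29)),np.sin(np.radians(-29)),0]);v=np.array([-u[1],u[0],0])
Rp=frame(0,-29,-30).as_matrix() # x rises away
Rp=np.column_stack([u*np.cos(np.pi/6)+[0,0,.5],v,np.cross(u*np.cos(np.pi/6)+[0,0,.5],v)]);print(Rp.round(3).tolist())
C=np.array([.600,-.1935,.0745])
np.save('rp.npy',Rp)
for n in('w5.png','w6.png','top0.png','scene0.png'):
    c=load(n);print(n,[proj(c,C+Rp@[x,y,0]).round(0).tolist() for x,y in((-.062,-.044),(.062,-.044),(.062,.044),(-.062,.044))],[proj(c,C+Rp@[x,y,0]).round(0).tolist() for x,y in((-.043,-.025),(.043,-.025),(.043,.025),(-.043,.025))])
c=load('w6.png')
cv2.imwrite('pics/nest.png',np.hstack([cv2.resize(c[0][70:230,120:290],None,fx=2.9,fy=2.9,interpolation=cv2.INTER_CUBIC),cv2.resize(load('scene0.png')[0][140:210,180:246],None,fx=4.5,fy=464/70,interpolation=cv2.INTER_CUBIC)]))
E
```

```text
[ 0.65983758 -0.0248267   0.23622807] [ 0.38967172 -0.62198865 -2.3559154 ] 49.53559696361888 44.999461993575096 12.05
[[0.757, 0.485, -0.437], [-0.42, 0.875, 0.242], [0.5, 0.0, 0.866]]
w5.png [[9.0, 159.0], [-23.0, 256.0], [48.0, 269.0], [77.0, 169.0]] [[19.0, 175.0], [-3.0, 243.0], [37.0, 250.0], [57.0, 181.0]]
w6.png [[173.0, 88.0], [151.0, 187.0], [229.0, 199.0], [246.0, 100.0]] [[186.0, 105.0], [171.0, 173.0], [215.0, 180.0], [228.0, 111.0]]
top0.png [[403.0, 225.0], [424.0, 183.0], [393.0, 169.0], [372.0, 212.0]] [[400.0, 216.0], [414.0, 187.0], [396.0, 179.0], [382.0, 208.0]]
scene0.png [[230.0, 162.0], [192.0, 150.0], [194.0, 169.0], [233.0, 180.0]] [[225.0, 164.0], [198.0, 156.0], [199.0, 166.0], [226.0, 174.0]]
```

```bash
cat > nest.py <<'E'
from h import *
Rp=np.load('rp.npy');C=np.array([.600,-.1935,.0745])
def edge(c,A,B,w=6,dark=False):
    "refine the drawn line A-B (world) to the strongest edge nearby; returns line (p,d) and spread"
    g=cv2.GaussianBlur(cv2.cvtColor(c[0],cv2.COLOR_BGR2GRAY),(0,0),.8).astype(np.float32)
    a,b=proj(c,A),proj(c,B);n=np.array([-(b-a)[1],(b-a)[0]])/np.linalg.norm(b-a);k=np.arange(-w,w+.01,.25);pts=[]
    for f in np.linspace(.12,.88,25):
        q=(a+f*(b-a))+k[:,None]*n
        v=cv2.remap(g,q[:,0].astype(np.float32)[None],q[:,1].astype(np.float32)[None],1)[0]
        s=-v if dark else np.abs(np.gradient(v))
        i=int(np.argmax(s));pts.append(q[i])
    L=cv2.fitLine(np.array(pts,np.float32),cv2.DIST_WELSCH,0,.01,.01).ravel()
    r=np.abs((np.array(pts)-L[2:])@[-L[1],L[0]]);return L,np.median(r)
def inter(L,M):
    t=np.linalg.solve(np.column_stack([L[:2],-M[:2]]),M[2:]-L[2:]);return L[2:]+t[0]*L[:2]
def quad(c,hx,hy,**k):
    q=[C+Rp@[x,y,0] for x,y in((-hx,-hy),(hx,-hy),(hx,hy),(-hx,hy))]
    E=[edge(c,q[i],q[(i+1)%4],**k) for i in range(4)]
    return np.array([inter(E[i-1][0],E[i][0]) for i in range(4)]),[round(float(e[1]),2) for e in E],np.array([proj(c,p) for p in q])
def run(names,hx,hy,**k):
    Q=[]
    for n in names:
        c=load(n);q,s,p=quad(c,hx,hy,**k);print(n,'spread',s,'dev',(q-p).round(1).tolist());Q.append((c,q))
    X=[]
    for i in range(4):
        x,e=tri(*[(c,q[i]) for c,q in Q]);X.append(x);print(x.round(4),np.round(e,1))
    X=np.array(X);ex=(X[1]+X[2]-X[0]-X[3])/2;ey=(X[2]+X[3]-X[0]-X[1])/2;nn=np.cross(ex,ey);nn/=np.linalg.norm(nn)
    print('C',X.mean(0).round(4),'size',np.linalg.norm(ex).round(4),np.linalg.norm(ey).round(4),'yaw x',np.degrees(np.arctan2(ex[1],ex[0])).round(2),'yaw y',np.degrees(np.arctan2(-ey[0],ey[1])).round(2),'tilt',np.degrees(np.arcsin(ex[2]/np.linalg.norm(ex))).round(2),'ey z',ey[2].round(4),'n',nn.round(3))
E
python3 - <<'E'
from nest import *
grab('wrist','w8.png');c=load('w8.png');print(proj(c,C+Rp@[.062,.044,0]),proj(c,C+Rp@[-.062,.044,0]),proj(c,C+Rp@[-.062,-.044,0]))
run(['w6.png','w8.png','scene0.png','top0.png'],.062,.044)
run(['w6.png','w8.png'],.062,.044)
run(['w6.png','w8.png'],.0455,.0275,w=4,dark=True)
run(['w6.png','w8.png','scene0.png','top0.png'],.043,.025,w=3)
E
```

```text
[126.44625057 250.94581961] [151.75745435 134.08822881] [ 69.81067452 123.1416336 ]
w6.png spread [2.01, 0.23, 0.25, 1.41] dev [[-9.8, -1.5], [3.8, 3.3], [4.9, 1.2], [3.5, -8.0]]
w8.png spread [0.27, 0.2, 0.83, 0.8] dev [[-2.1, -0.4], [-0.3, 4.0], [0.7, 1.8], [1.8, 0.2]]
scene0.png spread [1.09, 0.28, 1.65, 0.29] dev [[-0.2, 3.3], [-0.7, -2.5], [0.1, -2.2], [7.4, 9.0]]
top0.png spread [1.56, 0.13, 0.26, 0.9] dev [[6.8, 4.9], [-1.4, -2.4], [-2.1, -1.5], [-2.9, 4.9]]
[ 0.5227 -0.2269  0.0113] [2.5 3.4 2.  4.4]
[ 0.6287 -0.2509  0.1192] [0.5 1.5 1.8 0.1]
[ 0.6688 -0.1743  0.1176] [0.2 1.6 1.5 1.2]
[ 0.5669 -0.1258  0.0111] [ 2.6 13.8 12.5  1.1]
C [ 0.5968 -0.1944  0.0648] size 0.1536 0.0983 yaw x -19.23 yaw y -25.4 tilt 44.27 ey z -0.0009 n [-0.63   0.306  0.714]
w6.png spread [2.01, 0.23, 0.25, 1.41] dev [[-9.8, -1.5], [3.8, 3.3], [4.9, 1.2], [3.5, -8.0]]
w8.png spread [0.27, 0.2, 0.83, 0.8] dev [[-2.1, -0.4], [-0.3, 4.0], [0.7, 1.8], [1.8, 0.2]]
[ 0.5244 -0.2238  0.0138] [1.9 1.9]
[ 0.6283 -0.2509  0.1178] [0.7 0.7]
[ 0.6677 -0.1739  0.1187] [0.7 0.7]
[ 0.5718 -0.1209  0.0627] [4.1 4.
[... 549 characters left out ...]
.488  0.185  0.853]
w6.png spread [1.04, 0.24, 0.14, 0.67] dev [[4.2, 1.6], [-2.0, 2.2], [3.0, 1.5], [0.5, 2.7]]
w8.png spread [0.54, 0.23, 0.52, 0.31] dev [[1.2, 2.7], [0.4, 3.2], [0.3, 2.1], [2.9, 0.5]]
scene0.png spread [0.49, 0.45, 0.0, 0.21] dev [[-1.6, -0.8], [0.8, 3.0], [-2.7, 2.3], [2.2, 3.8]]
top0.png spread [1.02, 0.23, 0.16, 1.0] dev [[2.9, -2.4], [-1.2, -3.0], [-1.3, -3.7], [-1.4, -0.5]]
[ 0.5593 -0.1975  0.058 ] [5.1 2.5 1.  6.8]
[ 0.6243 -0.2343  0.0911] [4.3 3.2 6.7 5.5]
[ 0.6512 -0.1899  0.0922] [3.5 4.6 2.8 4.5]
[ 0.5809 -0.153   0.0415] [3.1 2.5 6.6 2.7]
C [ 0.6039 -0.1937  0.0707] size 0.0877 0.0512 yaw x -28.58 yaw y -28.59 tilt 28.56 ey z -0.0077 n [-0.353  0.343  0.871]
```

```bash
python3 - <<'E'
import nest; from nest import *
def setp(Cn,yaw):
    y=np.radians(yaw);u=np.array([np.cos(y),np.sin(y),0]);v=np.array([-u[1],u[0],0]);x=u*np.cos(np.pi/6)+[0,0,.5]
    nest.C=np.array(Cn);nest.Rp=np.column_stack([x,v,np.cross(x,v)])
setp([.6032,-.1916,.0789],-27.6)
for w in(3,5): run(['w6.png','w8.png'],.044,.026,w=w,dark=True)
run(['w6.png','w8.png'],.062,.044,w=4)
run(['scene0.png','top0.png'],.044,.026,w=2,dark=True)
run(['scene0.png','top0.png','w6.png','w8.png'],.044,.026,w=2,dark=True)
E
```

```text
w6.png spread [0.17, 0.17, 0.21, 0.18] dev [[0.7, 1.5], [0.6, -0.2], [0.2, -0.5], [-0.2, 0.6]]
w8.png spread [0.24, 0.16, 0.17, 0.2] dev [[1.2, 1.6], [1.5, -0.0], [-0.4, -0.7], [-1.0, 0.1]]
[ 0.5592 -0.1972  0.0559] [0. 0.]
[ 0.6255 -0.2324  0.0987] [0.2 0.2]
[ 0.6482 -0.1855  0.1021] [0.2 0.2]
[ 0.5817 -0.1511  0.0589] [0.4 0.4]
C [ 0.6036 -0.1915  0.0789] size 0.0864 0.0517 yaw x -27.67 yaw y -25.94 tilt 29.85 ey z 0.0032 n [-0.472  0.169  0.865]
w6.png spread [0.17, 0.17, 0.21, 0.18] dev [[0.7, 1.5], [0.6, -0.2], [0.2, -0.5], [-0.2, 0.6]]
w8.png spread [0.24, 0.16, 0.17, 0.2] dev [[1.2, 1.6], [1.5, -0.0], [-0.4, -0.7], [-1.0, 0.1]]
[ 0.5592 -0.1972  0.0559] [0. 0.]
[ 0.6255 -0.2324  0.0987] [0.2 0.2]
[ 0.6482 -0.1855  0.1021] [0.2 0.2]
[ 0.5817 -0.1511  0.0589] [0.4 0.4]
C [ 0.6036 -0.1915  0.0789] size 0.0864 0.0517 yaw x -27.67 yaw y -25.94 tilt 29.85 ey z 0.0032 n [-0.472  0.169  0.865]
w6.png spread [0.3, 0.23, 0.25, 0.6] dev [[-0.6, -1.9], [-0.8, -1.1], [1.2, -1.0], [1.3, -1.8]]
w8.png spread [0.22, 0.25, 0.5, 0.37] dev [[-1.7, -2.8], [-1.9, -1.5], [-1.7, -1.4], [0.1, -1.8]]

[... 700 characters left out ...]
416  0.307  0.856]
scene0.png spread [0.18, 0.44, 0.0, 0.16] dev [[-1.6, 0.7], [2.0, 1.5], [-1.3, 1.7], [0.9, 2.3]]
top0.png spread [0.25, 0.17, 0.09, 0.19] dev [[0.7, -0.4], [0.6, -0.1], [0.3, 0.3], [0.9, -0.0]]
w6.png spread [0.17, 0.17, 0.21, 0.18] dev [[0.7, 1.5], [0.6, -0.2], [0.2, -0.5], [-0.2, 0.6]]
w8.png spread [0.24, 0.16, 0.17, 0.2] dev [[1.2, 1.6], [1.5, -0.0], [-0.4, -0.7], [-1.0, 0.1]]
[ 0.5595 -0.1993  0.0532] [2.1 0.9 1.6 0.8]
[ 0.6244 -0.2323  0.0971] [5.4 2.9 1.  1.6]
[ 0.6504 -0.1892  0.0935] [1.9 0.3 1.9 1.4]
[ 0.5814 -0.1534  0.0482] [3.6 2.5 1.2 2. ]
C [ 0.6039 -0.1935  0.073 ] size 0.0876 0.0507 yaw x -27.21 yaw y -28.27 tilt 30.65 ey z -0.0043 n [-0.414  0.306  0.857]
```

```bash
python3 - <<'E'
from nest import *
c=load('w8.png');s=ctrl.get_state();p=s['position'];Rt=R.from_rotvec(s['tool_rot']).as_matrix()
# carrier frame: x=-tool x, y=tool y, z=-tool z ; origin on tool axis .0544 beyond TCP
O=p+Rt@[0,0,.0544];M=Rt@np.diag([-1,1,-1.])
f=lambda x,y,z:O+M@[x,y,z]
print([proj(c,f(x,y,.012)).round(0).tolist() for x,y in((-.04,-.022),(-.04,.022),(.04,.022),(.04,-.022))])
g=c[0].min(2);
for v in range(150,256,8):
    r=np.where(g[v,180:370]>175)[0]+180
    print(v,(r.min(),r.max(),len(r)) if len(r) else None)
# end edge and long sides (near half), measured in carrier-plane mm
def back(px):
    o,d=ray(c,px);n=M[:,2];t=((f(0,0,.012)-o)@n)/(d@n);return (o+t*d-O)@M*1e3
L,e=edge(c,f(-.04,-.02,.012),f(-.04,.02,.012),w=8);print('end',back(L[2:]-L[:2]*8),back(L[2:]+L[:2]*8),e)
for y in(-.022,.022):
    L,e=edge(c,f(-.039,y,.012),f(-.015,y,.012),w=8);print('side',back(L[2:]-L[:2]*8),back(L[2:]+L[:2]*8),e)
E
```

```text
[[239.0, 156.0], [306.0, 156.0], [303.0, 267.0], [242.0, 267.0]]
150 None
158 (np.int64(241), np.int64(306), 66)
166 (np.int64(241), np.int64(306), 14)
174 (np.int64(241), np.int64(306), 16)
182 (np.int64(242), np.int64(306), 65)
190 (np.int64(242), np.int64(306), 65)
198 (np.int64(241), np.int64(306), 66)
206 (np.int64(242), np.int64(305), 45)
214 (np.int64(242), np.int64(305), 44)
222 (np.int64(243), np.int64(305), 37)
230 (np.int64(243), np.int64(305), 30)
238 (np.int64(259), np.int64(288), 27)
246 (np.int64(256), np.int64(291), 36)
254 (np.int64(263), np.int64(285), 23)
end [-37.27498888  -5.81595496  12.        ] [-37.23891821   4.79627064  12.        ] 0.14090374183476784
side [-21.98258128 -20.00385811  12.        ] [-32.44320505 -16.69990228  12.        ] 1.0849678544516999
side [-32.1103254   17.64721247  12.        ] [-22.0457829   22.04398237  12.        ] 1.4228403426089147
```

```bash
python3 - <<'E'
from nest import *
c=load('w8.png');s=ctrl.get_state();p=s['position'];Rt=R.from_rotvec(s['tool_rot']).as_matrix()
O=p+Rt@[0,0,.0544];M=Rt@np.diag([-1,1,-1.])
g=c[0].min(2)
print(g[148:180,260:290].mean(1).round(0))
def back(px,z=.012):
    o,d=ray(c,px);n=M[:,2];t=((O+n*z-o)@n)/(d@n);return ((o+t*d-O)@M*1e3).round(1)
for v in(153,154,155,156,157,158,160): print(v,back((273,v)),back((273,v),0))
print(g[190,232:250],g[190,298:314],back((241.5,190)),back((306.5,190)))
# same strips in the standing carrier (w5, w6): white border width at end
E
```

```text
[143. 143. 143. 143. 143. 143. 136. 126. 134. 185. 233. 241. 226. 152.
  85.  67.  69.  70.  70.  70.  70.  70.  70.  71.  71.  71.  71.  71.
  71.  71.  69. 104.]
153 [-42.2   0.4  12. ] [-40.5   0.4   0. ]
154 [-41.6   0.4  12. ] [-39.8   0.4   0. ]
155 [-40.9   0.4  12. ] [-39.1   0.4   0. ]
156 [-40.2   0.4  12. ] [-38.4   0.4   0. ]
157 [-39.6   0.4  12. ] [-37.7   0.4   0. ]
158 [-38.9   0.4  12. ] [-37.    0.4   0. ]
160 [-37.6   0.4  12. ] [-35.6   0.4   0. ]
[145 143 145 145 144 145 145 142 142 175 227 240 241 241 241 242 241 240] [242 243 244 245 244 243 243 240 220 161 138 140 141 141 140 140] [-17.1 -21.   12. ] [-17.1  23.2  12. ]
```

```bash
cat > place.py <<'E'
from h import *
y=np.radians(-27.5);u=np.array([np.cos(y),np.sin(y),0]);v=np.array([-u[1],u[0],0]);x=u*np.cos(np.pi/6)+[0,0,.5]
Rp=np.column_stack([x,v,np.cross(x,v)]);F=np.array([.6038,-.1915,.078]);Rt=R.from_matrix(Rp@np.diag([-1,1,-1.]))
def tgt(h,dx=0,dy=0): return F+Rp@[dx-.0003,dy-.0009,h+.0544]
def rep(): 
    s=ctrl.get_state();d=Rp.T@(s['position']-tgt(0));print('in pocket frame mm',(d*1e3).round(1),'F pocket',(Rp.T@s['ft_force']).round(1))
E
python3 -c "
from place import *
for h in(.10,.06,.012,0): delta(tgt(h),Rt)
print(Rp[:,2])"
```

```text
turn [-12.17 -27.62  -6.36] shift [-12.42 -13.2   -2.26] pos [ 0.6589 -0.0245  0.2342] F [-1.3  0.1 -2.6] w 49.4 gf 44.999471507035196 t 12.1
turn [-12.17 -27.62  -6.36] shift [-10.64 -14.12  -5.73] pos [ 0.6589 -0.0245  0.2342] F [-1.3  0.1 -2.6] w 49.4 gf 44.999471507035196 t 12.1
turn [-12.17 -27.62  -6.36] shift [ -8.51 -15.23  -9.88] pos [ 0.6589 -0.0245  0.2342] F [-1.3  0.1 -2.6] w 49.4 gf 44.999471507035196 t 12.1
turn [-12.17 -27.62  -6.36] shift [ -7.98 -15.51 -10.92] pos [ 0.6589 -0.0245  0.2342] F [-1.3  0.1 -2.6] w 49.4 gf 44.999471507035196 t 12.1
[-0.44350542  0.23087431  0.8660254 ]
```

Request:
{"api": "carry_out", "payload": {
  "steps": [
    [-2.4, -5.5, -1.3, -2.5, -2, 1, 0.5],
    [-4.8, -11, -2.6, -5, -5, 1, 0.5],
    [-7.2, -16.5, -3.9, -7.5, -8, 0, 0.5],
    [-9.6, -22, -5.2, -10, -11, -1, 0.5],
    [-12.2, -27.6, -6.4, -12.4, -13.2, -2.3, 0.5],
    [-12.2, -27.6, -6.4, -12.4, -13.2, -2.3, 0.5],
    [-12.2, -27.6, -6.4, -12.4, -13.2, -2.3, 0.5],
    [-12.2, -27.6, -6.4, -12.4, -13.2, -2.3, 0.5]
  ]
}}

```text
time: 12.9
position: [0.5301, -0.1589, 0.2056]
tool_rot: [0.633, 2.56, -0.174]
ft_force: [-0.5, -0.4, -1.8]
grip_width: 0.57
grip_force: 45.0
```

```bash
python3 -c "
from place import *
rep()
for h in(.03,.012): delta(tgt(h),Rt)
grab('wrist','w9.png')"
```

```text
in pocket frame mm [-5.5 -4.2 96.3] F pocket [-1.1 -0.5 -1.4]
turn [ 0.06 -0.56  0.36] shift [ 3.56 -1.38 -5.47] pos [ 0.5301 -0.1589  0.2056] F [-0.5 -0.4 -1.8] w 49.6 gf 44.99912682920694 t 12.9
turn [ 0.06 -0.56  0.36] shift [ 4.36 -1.79 -7.03] pos [ 0.5301 -0.1589  0.2056] F [-0.5 -0.4 -1.8] w 49.6 gf 44.99912682920694 t 12.9
```

Request:
{"api": "carry_out", "payload": {
  "steps": [
    [0, -0.5, 0.4, 1.2, -0.5, -1.8, 0.5],
    [0, -0.5, 0.4, 2.4, -1, -3.6, 0.5],
    [0, -0.5, 0.4, 3.6, -1.4, -5.5, 0.5],
    [0, -0.5, 0.4, 3.6, -1.4, -5.5, 0.5],
    [0, -0.5, 0.4, 3.6, -1.4, -5.5, 0.5],
    [0, -0.5, 0.4, 3.6, -1.4, -5.5, 0.5]
  ]
}}

```text
time: 13.55
position: [0.5721, -0.1694, 0.1574]
tool_rot: [0.614, 2.545, -0.162]
ft_force: [0.8, 1.1, -2.2]
grip_width: 0.569
grip_force: 45.0
```

```bash
python3 -c "
from place import *
rep()
for h in(.03,.012,): delta(tgt(h),Rt)
grab('wrist','w9.png');grab('wrist','w10.png');rep();delta(tgt(.012),Rt)"
```

```text
in pocket frame mm [ 6.8  5.8 33.5] F pocket [-0.9  1.3 -2. ]
turn [ 0.03  0.58 -0.45] shift [-0.64 -0.32 -0.65] pos [ 0.5721 -0.1694  0.1574] F [ 0.8  1.1 -2.2] w 49.5 gf 44.999484876170754 t 13.55
turn [ 0.03  0.58 -0.45] shift [ 0.16 -0.74 -2.21] pos [ 0.5721 -0.1694  0.1574] F [ 0.8  1.1 -2.2] w 49.5 gf 44.999484876170754 t 13.55
in pocket frame mm [ 6.9  5.4 33.7] F pocket [-1.2 -0.  -1.4]
turn [ 0.04  0.6  -0.42] shift [ 0.18 -0.7  -2.22] pos [ 0.5719 -0.1698  0.1576] F [-0.3  0.1 -1.8] w 49.1 gf 44.99949951656163 t 13.65
```

Request:
{"api": "carry_out", "payload": {
  "steps": [
    [0, 0.6, -0.4, -0.6, -0.3, -0.6, 0.5],
    [0, 0.6, -0.4, -0.6, -0.3, -0.6, 0.5],
    [0, 0.6, -0.4, -0.6, -0.3, -0.6, 0.5],
    [0, 0.6, -0.4, -0.6, -0.3, -0.6, 0.5]
  ]
}}

```text
time: 14.05
position: [0.5652, -0.1736, 0.1503]
tool_rot: [0.626, 2.554, -0.169]
ft_force: [-0.3, -0.5, -1.8]
grip_width: 0.564
grip_force: 45.0
```

```bash
python3 -c "
from place import *
rep();delta(tgt(.012),Rt)
grab('wrist','w9.png');rep();delta(tgt(.012),Rt)"
```

```text
in pocket frame mm [-0.4 -1.  29.5] F pocket [-1.  -0.6 -1.6]
turn [ 0.03 -0.09  0.05] shift [ 0.85 -0.33 -1.49] pos [ 0.5652 -0.1736  0.1503] F [-0.3 -0.5 -1.8] w 49.0 gf 44.999476969242096 t 14.05
in pocket frame mm [-0.4 -0.9 29.4] F pocket [-1.5  0.9 -1. ]
turn [ 0.03 -0.09  0.04] shift [ 0.84 -0.34 -1.49] pos [ 0.5653 -0.1735  0.1503] F [-0.3  1.1 -1.6] w 49.3 gf 44.99945914372802 t 14.1
```

```bash
cat > chk.py <<'E'
from place import *
import nest
def chk(fn):
    c=load(fn);n=Rp[:,2]
    def back(px,zp):
        o,d=ray(c,px);t=((F+n*zp-o)@n)/(d@n);return ((o+t*d-F)@Rp*1e3).round(1)
    s=ctrl.get_state();h=(Rp.T@(s['position']-tgt(0)))[2]
    P=lambda x,y,z:F+Rp@[x,y,z]
    for nm,a,b in(('pl low',P(-.062,-.04,.007),P(-.062,.04,.007)),('pl y-',P(-.06,-.044,.007),P(-.0,-.044,.007)),('pl y+',P(-.06,.044,.007),P(-.0,.044,.007)),):
        L,e=nest.edge(c,a,b,w=6);m=(proj(c,a)+proj(c,b))/2;q=L[2:]+((m-L[2:])@L[:2])*L[:2];print(nm,back(q-L[:2]*20,.007),back(q+L[:2]*20,.007),round(float(e),2))
    g=c[0].min(2).astype(int)
    m=(g>195).astype(np.uint8);u0=proj(c,P(-.02,0,h+.012)).astype(int)
    for x in(-.03,-.02,-.012,0):
        u,v=proj(c,P(x,0,h+.012)).round().astype(int);r=np.where(g[v,u-60:u+60]>200)[0]+u-60
        if len(r): print('carrier row',v,back((r.min()-.5,v),h+.012),back((r.max()+.5,v),h+.012))
    u,v=proj(c,P(-.04,.003,h+.012)).round().astype(int);print('end col',v-8,g[v-8:v+10,u-8:u+8].mean(1).round(0).tolist(),[back((u,v+k),h+.012)[0] for k in(-2,0,2)])
E
python3 -c "
from chk import *
chk('w9.png')"
```

```text
pl low [-64.  -14.6   7. ] [-63.9  14.6   7. ] 0.5
pl y- [-45.8 -44.    7. ] [-15.4 -44.4   7. ] 0.4
pl y+ [-15.4  43.9   7. ] [-45.9  43.2   7. ] 0.82
carrier row 175 [-29.8 -22.5  41.4] [-29.9  20.7  41.4]
carrier row 189 [-20.3 -22.8  41.4] [-20.3  20.9  41.4]
carrier row 201 [-11.9 -41.3  41.4] [-11.9  30.   41.4]
carrier row 218 [  0.2 -22.6  41.4] [ 0.2 30.4 41.4]
end col 152 [187.0, 185.0, 170.0, 141.0, 129.0, 162.0, 216.0, 233.0, 214.0, 142.0, 78.0, 61.0, 63.0, 64.0, 64.0, 64.0, 64.0, 64.0] [np.float64(-41.2), np.float64(-39.9), np.float64(-38.6)]
```

Request:
{"api": "carry_out", "payload": {
  "steps": [
    [0, 0, 0, 0.3, -0.1, -0.5, 0.5],
    [0, 0, 0, 0.55, -0.2, -1, 0.5],
    [0, 0, 0, 0.8, -0.35, -1.5, 0.5],
    [0, 0, 0, 0.8, -0.35, -1.5, 0.5],
    [0, 0, 0, 0.8, -0.35, -1.5, 0.5]
  ]
}}

```text
time: 14.6
position: [0.573, -0.177, 0.1346]
tool_rot: [0.626, 2.555, -0.169]
ft_force: [1.0, 0.5, -1.5]
grip_width: 0.568
grip_force: 45.0
```

```bash
python3 -c "
from chk import *
grab('wrist','w11.png');rep();delta(tgt(0),Rt);chk('w11.png')"
```

```text
in pocket frame mm [-0.6 -0.3 11.8] F pocket [-1.6  1.  -1.8]
turn [ 0.03 -0.13  0.04] shift [ 0.59 -0.27 -0.99] pos [ 0.5732 -0.1769  0.1349] F [-0.   1.1 -2.3] w 49.5 gf 44.999507828615606 t 14.65
pl low [-63.2 -13.7   7. ] [-63.4  13.7   7. ] 0.65
pl y- [-45.  -44.1   7. ] [-16.3 -44.2   7. ] 0.27
pl y+ [-16.4  43.1   7. ] [-45.1  43.1   7. ] 0.51
carrier row 176 [-29.7 -22.   23.8] [-29.8  21.3  23.8]
carrier row 190 [-20.2 -22.2  23.8] [-20.2  21.5  23.8]
carrier row 202 [-11.8 -22.4  23.8] [-11.9  21.   23.8]
carrier row 219 [  0.3 -22.   23.8] [ 0.3 31.7 23.8]
end col 153 [184.0, 169.0, 140.0, 128.0, 162.0, 214.0, 233.0, 213.0, 141.0, 78.0, 61.0, 62.0, 63.0, 63.0, 64.0, 64.0, 64.0, 64.0] [np.float64(-41.1), np.float64(-39.8), np.float64(-38.5)]
```

Request:
{"api": "carry_out", "payload": {
  "steps": [
    [0, 0, 0, 0.2, -0.1, -0.25, 0.5],
    [0, 0, 0, 0.3, -0.15, -0.45, 0.5],
    [0, 0, 0, 0.4, -0.2, -0.64, 0.5],
    [0, 0, 0, 0.4, -0.2, -0.64, 0.5],
    [0, 0, 0, 0.4, -0.2, -0.64, 0.5]
  ]
}}

```text
time: 15.15
position: [0.5772, -0.1789, 0.1286]
tool_rot: [0.625, 2.554, -0.169]
ft_force: [0.9, 0.1, -1.8]
grip_width: 0.568
grip_force: 45.0
```

```bash
python3 -c "
from chk import *
grab('wrist','w12.png');rep();delta(tgt(0),Rt)"
```

```text
in pocket frame mm [ 0.2 -0.2  4.2] F pocket [-1.4  0.3 -1.3]
turn [ 0.03 -0.11  0.04] shift [ 0.18 -0.07 -0.38] pos [ 0.5772 -0.1789  0.1287] F [-0.4  0.5 -1.8] w 49.5 gf 44.99944802373648 t 15.2
```

Request:
{"api": "carry_out", "payload": {
  "steps": [
    [0, 0, 0, 0.05, -0.02, -0.09, 0.5],
    [0, 0, 0, 0.09, -0.05, -0.17, 0.5],
    [0, 0, 0, 0.13, -0.07, -0.26, 0.5],
    [0, 0, 0, 0.13, -0.07, -0.26, 0.5]
  ]
}}

```text
time: 15.6
position: [0.5784, -0.1796, 0.1258]
tool_rot: [0.625, 2.555, -0.169]
ft_force: [-1.0, 0.9, -1.9]
grip_width: 0.568
grip_force: 45.0
```

Request:
{"api": "carry_out", "payload": {
  "steps": [
    [0, 0, 0, 0.02, -0.01, -0.04, 0.5],
    [0, 0, 0, 0.04, -0.02, -0.09, 0.5],
    [0, 0, 0, 0.04, -0.02, -0.09, 0.5]
  ]
}}

```text
time: 15.9
position: [0.5788, -0.1798, 0.1251]
tool_rot: [0.625, 2.554, -0.169]
ft_force: [-0.8, -0.6, -2.5]
grip_width: 0.569
grip_force: 45.0
```

```bash
python3 -c "
from chk import *
rep();grab('wrist','w13.png');rep();delta(tgt(0),Rt)"
```

```text
in pocket frame mm [-0.  -0.3  0.1] F pocket [-1.6 -0.9 -1.9]
in pocket frame mm [ 0.  -0.2  0.2] F pocket [ 0.  -0.1 -1.6]
turn [ 0.03 -0.11  0.04] shift [ 0.02  0.02 -0.02] pos [ 0.5789 -0.1798  0.1251] F [ 0.7 -0.5 -1.4] w 49.4 gf 44.999674865975976 t 15.95
```

Request:
{"api": "carry_out", "payload": {
  "steps": [
    [0, 0, 0, 0.04, -0.02, -0.09, 0.5],
    [0, 0, 0, 0.04, -0.02, -0.09, 0.5]
  ]
}}

```text
time: 16.15
position: [0.5792, -0.18, 0.1242]
tool_rot: [0.625, 2.554, -0.169]
ft_force: [0.3, 0.6, -2.0]
grip_width: 0.569
grip_force: 45.0
```

Request:
{"api": "carry_out", "payload": {
  "steps": [
    [0, 0, 0, 0.04, -0.02, -0.09, 0.5],
    [0, 0, 0, 0.04, -0.02, -0.09, 0.5]
  ]
}}

```text
time: 16.35
position: [0.5796, -0.1802, 0.1232]
tool_rot: [0.625, 2.554, -0.169]
ft_force: [-0.1, 0.6, -2.3]
grip_width: 0.571
grip_force: 45.0
```

```bash
python3 -c "
from chk import *
for i in range(3): grab('wrist','w13.png');rep()
delta(tgt(0),Rt)"
```

```text
in pocket frame mm [-0.1 -0.2 -1.9] F pocket [-1.1  0.5 -2.7]
in pocket frame mm [-0.1 -0.2 -1.8] F pocket [-1.5 -0.9 -2.3]
in pocket frame mm [-0.1 -0.2 -1.8] F pocket [-0.6  0.2 -1.6]
turn [ 0.03 -0.11  0.04] shift [-0.06  0.06  0.16] pos [ 0.5797 -0.1802  0.1234] F [ 0.3  0.  -1.7] w 49.6 gf 44.99945655930787 t 16.5
```

Request:
{"api": "carry_out", "payload": {
  "steps": [
    [0, 0, 0, 0.04, -0.02, -0.09, 0.5],
    [0, 0, 0, 0.04, -0.02, -0.09, 0.5]
  ]
}}

```text
time: 16.7
position: [0.5802, -0.1804, 0.1226]
tool_rot: [0.625, 2.554, -0.169]
ft_force: [-0.6, 0.6, -1.4]
grip_width: 0.568
grip_force: 45.0
```

Request:
{"api": "carry_out", "payload": {
  "steps": [
    [0, 0, 0, 0.04, -0.02, -0.09, 0.5],
    [0, 0, 0, 0.04, -0.02, -0.09, 0.5]
  ]
}}

```text
time: 16.9
position: [0.5806, -0.1805, 0.1225]
tool_rot: [0.625, 2.554, -0.169]
ft_force: [-6.1, 2.5, 5.8]
grip_width: 0.569
grip_force: 45.0
```

```bash
python3 -c "
from chk import *
for i in range(4): grab('wrist','w14.png');rep()
delta(tgt(0),Rt);chk('w14.png')"
```

```text
in pocket frame mm [ 0.3 -0.1 -3. ] F pocket [-1.9 -1.6  6.3]
in pocket frame mm [ 0.3 -0.  -3. ] F pocket [-3.1 -1.3  6.2]
in pocket frame mm [ 0.3 -0.  -3.1] F pocket [-2.2 -0.9  6.5]
in pocket frame mm [ 0.3 -0.  -3. ] F pocket [-2.2 -1.2  7.5]
turn [ 0.04 -0.08  0.04] shift [-0.16  0.08  0.25] pos [ 0.5806 -0.1805  0.1225] F [-5.5  1.5  5.4] w 49.2 gf 45.00187610741705 t 17.1
pl low [-63.7 -12.9   7. ] [-63.7  12.9   7. ] 0.4
pl y- [-44.3 -43.9   7. ] [-17.2 -44.3   7. ] 0.4
pl y+ [-17.2  43.2   7. ] [-44.4  43.    7. ] 0.52
carrier row 174 [-29.8 -22.2   9. ] [-29.9  21.7   9. ]
carrier row 188 [-20.3 -21.8   9. ] [-20.3  21.9   9. ]
carrier row 200 [-11.9 -22.    9. ] [-12.   21.4   9. ]
carrier row 217 [  0.2 -21.6   9. ] [ 0.1 21.7  9. ]
end col 151 [173.0, 178.0, 181.0, 164.0, 132.0, 139.0, 185.0, 226.0, 232.0, 201.0, 115.0, 61.0, 60.0, 62.0, 62.0, 62.0, 62.0, 63.0] [np.float64(-41.2), np.float64(-39.9), np.float64(-38.5)]
```

Contact is on the floor at about 8 N along the pocket normal, with y centred. I release to 56 mm and back out along the normal.

Request:
{"api": "carry_out", "payload": {
  "steps": [
    [0, 0, 0, -0.02, 0.01, 0.03, 0.56],
    [0, 0, 0, -0.02, 0.01, 0.03, 0.58],
    [0, 0, 0, -0.02, 0.01, 0.03, 0.6],
    [0, 0, 0, -0.02, 0.01, 0.03, 0.62],
    [0, 0, 0, -0.02, 0.01, 0.03, 0.64],
    [0, 0, 0, -0.02, 0.01, 0.03, 0.645],
    [0, 0, 0, -0.02, 0.01, 0.03, 0.645],
    [0, 0, 0, -0.02, 0.01, 0.03, 0.645]
  ]
}}

```text
time: 17.9
position: [0.5803, -0.1805, 0.1219]
tool_rot: [0.625, 2.554, -0.169]
ft_force: [0.3, 0.7, -0.6]
grip_width: 0.644
grip_force: 6.6
```

```bash
python3 -c "
from chk import *
grab('wrist','w15.png');rep();delta(tgt(0),Rt);chk('w15.png')"
```

```text
in pocket frame mm [-0.2 -0.2 -3.4] F pocket [-0.5 -0.1 -0.6]
turn [ 0.03 -0.11  0.03] shift [-0.13  0.09  0.31] pos [ 0.5803 -0.1805  0.1219] F [-0.1 -0.1 -0.8] w 56.3 gf 6.606327455410792 t 17.95
pl low [-63.6 -12.9   7. ] [-63.7  12.9   7. ] 0.38
pl y- [-44.3 -44.    7. ] [-17.2 -44.1   7. ] 0.43
pl y+ [-17.2  43.4   7. ] [-44.4  43.    7. ] 0.83
carrier row 174 [-30.3 -21.7   8.6] [-30.4  21.5   8.6]
carrier row 189 [-20.1 -21.9   8.6] [-20.1  21.8   8.6]
carrier row 201 [-11.7 -16.7   8.6] [-11.7  15.9   8.6]
carrier row 217 [ -0.3 -16.2   8.6] [-0.4 16.1  8.6]
end col 152 [171.0, 174.0, 173.0, 152.0, 128.0, 140.0, 187.0, 225.0, 230.0, 196.0, 109.0, 60.0, 60.0, 62.0, 62.0, 63.0, 63.0, 63.0] [np.float64(-41.0), np.float64(-39.7), np.float64(-38.4)]
```

Request:
{"api": "carry_out", "payload": {
  "steps": [
    [0, 0, 0, -0.2, 0.1, 0.4, 0.645],
    [0, 0, 0, -0.5, 0.25, 1, 0.645],
    [0, 0, 0, -1, 0.5, 2, 0.645],
    [0, 0, 0, -1.8, 0.9, 3.5, 0.645],
    [0, 0, 0, -2.7, 1.4, 5.2, 0.645],
    [0, 0, 0, -4.4, 2.3, 8.7, 0.645],
    [0, 0, 0, -4.4, 2.3, 14, 0.645],
    [0, 0, 0, -4.4, 2.3, 17, 0.645],
    [0, 0, 0, -4.4, 2.3, 17, 0.645]
  ]
}}

```text
time: 18.85
position: [0.5477, -0.1591, 0.299]
tool_rot: [0.625, 2.549, -0.17]
ft_force: [-0.1, -0.5, -0.0]
grip_width: 0.648
grip_force: 6.6
```

```bash
python3 - <<'E'
from chk import *
w=grab('wrist','w16.png');s=grab('scene','s16.png');t=grab('top','t16.png')
st=ctrl.get_state();print(st['position'],st['grip_width']*87,st['grip_force'],st['time'])
# carrier in pocket: corner pixels via mask, triangulated
Fn=F-Rp[:,2]*.003
cs=[load('s16.png'),load('t16.png'),load('w16.png')]
for c in cs: print(proj(c,Fn+Rp@[0,0,.012]).round(0))
pics=[]
for c,f in zip(cs,(7,7,3.5)):
    p=proj(c,Fn+Rp@[0,0,.01]).astype(int);h=int(140/f);x=max(p[0]-h,0);y=max(p[1]-h,0)
    pics.append(cv2.resize(c[0][y:y+2*h,x:x+2*h],(266,266),interpolation=cv2.INTER_CUBIC))
cv2.imwrite('pics/fin.png',np.hstack(pics))
# tongs check: where are the tips in tool frame (wrist px)
g=w[0].min(2)
M=frame(0,9.5,30).as_matrix();O=np.array([.5912,.2684,.121])
delta(O+M@[.003,0,.025],tool_for(frame(0,9.5,30)));delta(O+M@[.003,0,.135],tool_for(frame(0,9.5,30)))
E
```

```text
[ 0.54294188 -0.15897676  0.29072611] 56.578790653676165 6.585108635772485 19.0
[213. 163.]
[398. 197.]
[270. 120.]
turn [ 0.14 -0.49 37.14] shift [  3.85  42.57 -14.66] pos [ 0.5429 -0.159   0.2907] F [-0.5 -0.  -0.3] w 56.6 gf 6.585108635772485 t 19.0
turn [ 0.14 -0.49 37.14] shift [-1.58 41.67 -5.13] pos [ 0.5429 -0.159   0.2907] F [-0.5 -0.  -0.3] w 56.6 gf 6.585108635772485 t 19.0
```

View pics/fin.png

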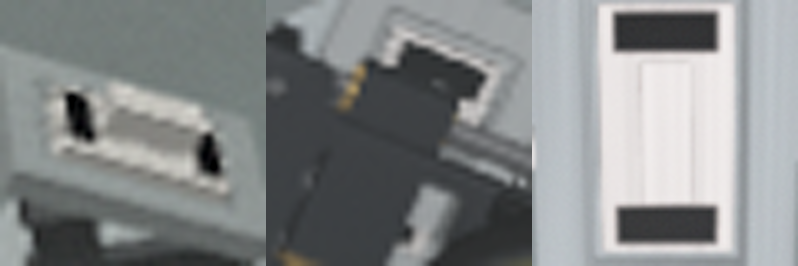

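The last view shows the carrier square and flat in the pocket. Before returning the tongs I check numerically for slip in the fingers, by comparing wrist images from before and after.

```bash
python3 - <<'E'
from h import *
g=lambda n:cv2.cvtColor(cv2.imread('pics/'+n),cv2.COLOR_BGR2GRAY)
a=g('w5.png')
for nm,(x0,y0,x1,y1) in(('gripL',(210,232,240,290)),('gripR',(308,232,338,290)),('tipL',(240,200,254,240)),('tipR',(295,200,309,240))):
    T=a[y0:y1,x0:x1]
    for n in('w6.png','w16.png'):
        S=g(n)[y0-10:y1+10,x0-10:x1+10];r=cv2.matchTemplate(S,T,cv2.TM_CCOEFF_NORMED);_,v,_,l=cv2.minMaxLoc(r);print(nm,n,l[0]-10,l[1]-10,round(v,3))
E
```

```text
gripL w6.png 0 0 0.999
gripL w16.png 0 0 0.996
gripR w6.png 0 0 0.948
gripR w16.png 0 0 0.963
tipL w6.png 0 0 0.999
tipL w16.png -1 1 0.977
tipR w6.png 0 0 0.943
tipR w16.png 1 1 0.929
```

Request:
{"api": "carry_out", "payload": {
  "steps": [
    [0, 0, 7, 0, 4.5, 1, 0.645],
    [0, 0, 14, 0, 9, 1, 0.645],
    [0, 0, 21, 0, 13.5, 1, 0.645],
    [0, 0, 28, 0, 18, 1, 0.645],
    [0, 0, 35, 0, 22.5, 1, 0.645],
    [0.1, -0.5, 37.1, -0.5, 27, 1, 0.645],
    [0.1, -0.5, 37.1, -1, 31.5, 1, 0.645],
    [0.1, -0.5, 37.1, -1.6, 36, 1, 0.645],
    [0.1, -0.5, 37.1, -1.6, 40, 0, 0.645],
    [0.1, -0.5, 37.1, -1.6, 41.7, 0, 0.645],
    [0.1, -0.5, 37.1, -1.6, 41.7, 0, 0.645],
    [0.1, -0.5, 37.1, -1.6, 41.7, 0, 0.645]
  ]
}}

```text
time: 20.2
position: [0.527, 0.2571, 0.2898]
tool_rot: [-0.217, 2.611, 0.056]
ft_force: [-0.3, -0.5, -0.1]
grip_width: 0.645
grip_force: 6.6
```

```bash
cat > home.py <<'E'
from h import *
Rc=frame(0,9.5,30);M=Rc.as_matrix();O=np.array([.5912,.2684,.121])
Rh=R.from_rotvec([-.2136,2.6106,.0539]);H=np.array([.6183,.2726,.0731]) # pose at which the tongs were taken
def go(x,y,z): delta(H+M@[x,y,z],Rh)
def rep():
    s=ctrl.get_state();print('from home mm',(M.T@(s['position']-H)*1e3).round(1),'F cradle',(M.T@s['ft_force']).round(1))
E
python3 -c "
from home import *
grab('wrist','w17.png');rep();go(.003,0,.08);go(.003,0,.03);print(M[:,2],M[:,0])"
```

```text
from home mm [ 28.7  -1.  234.1] F cradle [ 0.4 -0.2 -0.5]
turn [-0.07 -0.01 -0.08] shift [  5.39   1.01 -14.63] pos [0.5275 0.2564 0.2902] F [ 0.6 -0.1 -0.3] w 56.3 gf 6.583445810028934 t 20.25
turn [-0.07 -0.01 -0.08] shift [  7.86   1.42 -18.96] pos [0.5275 0.2564 0.2902] F [ 0.6 -0.1 -0.3] w 56.3 gf 6.583445810028934 t 20.25
[-0.4931428 -0.0825238  0.8660254] [0.85414839 0.14293542 0.5       ]
```

Request:
{"api": "carry_out", "payload": {
  "steps": [
    [0, 0, 0, 1.5, 0.3, -4, 0.645],
    [0, 0, 0, 3, 0.6, -8, 0.645],
    [0, 0, 0, 4.4, 0.8, -12, 0.645],
    [0, 0, 0, 5.4, 1, -14.6, 0.645],
    [0, 0, 0, 5.4, 1, -14.6, 0.645],
    [0, 0, 0, 5.4, 1, -14.6, 0.645],
    [0, 0, 0, 5.4, 1, -14.6, 0.645]
  ]
}}

```text
time: 20.95
position: [0.5828, 0.2682, 0.1476]
tool_rot: [-0.215, 2.606, 0.059]
ft_force: [0.1, -0.5, -1.1]
grip_width: 0.652
grip_force: 6.6
```

```bash
python3 -c "
from home import *
grab('wrist','w18.png');rep();go(.003,0,.03);go(.003,0,.01);"
```

```text
from home mm [ 6.4  1.8 82.6] F cradle [-1.1 -0.4 -0.8]
turn [-0.23  0.26 -0.15] shift [ 2.33  0.21 -4.73] pos [0.5828 0.2685 0.1479] F [-0.5 -0.4 -1.3] w 56.7 gf 6.582370450378221 t 21.0
turn [-0.23  0.26 -0.15] shift [ 3.32  0.37 -6.46] pos [0.5828 0.2685 0.1479] F [-0.5 -0.4 -1.3] w 56.7 gf 6.582370450378221 t 21.0
```

Request:
{"api": "carry_out", "payload": {
  "steps": [
    [-0.2, 0.3, -0.1, 0.8, 0.1, -1.6, 0.645],
    [-0.2, 0.3, -0.1, 1.6, 0.2, -3.2, 0.645],
    [-0.2, 0.3, -0.1, 2.3, 0.2, -4.7, 0.645],
    [-0.2, 0.3, -0.1, 2.3, 0.2, -4.7, 0.645],
    [-0.2, 0.3, -0.1, 2.3, 0.2, -4.7, 0.645]
  ]
}}

```text
time: 21.5
position: [0.6051, 0.2705, 0.0995]
tool_rot: [-0.216, 2.613, 0.054]
ft_force: [-0.5, -0.1, -0.9]
grip_width: 0.645
grip_force: 6.6
```

```bash
python3 -c "
from home import *
grab('wrist','w18.png');rep();go(.002,0,.008);go(.0005,0,.0015)"
```

```text
from home mm [ 2.   0.4 29.8] F cradle [ 0.3  0.1 -1.1]
turn [ 0.01 -0.13 -0.1 ] shift [ 1.09  0.14 -1.89] pos [0.6052 0.2708 0.0999] F [ 0.8  0.2 -0.8] w 56.0 gf 6.582723094288667 t 21.55
turn [ 0.01 -0.13 -0.1 ] shift [ 1.28  0.17 -2.53] pos [0.6052 0.2708 0.0999] F [ 0.8  0.2 -0.8] w 56.0 gf 6.582723094288667 t 21.55
```

Request:
{"api": "carry_out", "payload": {
  "steps": [
    [0, 0, 0, 0.4, 0, -0.7, 0.645],
    [0, 0, 0, 0.8, 0.1, -1.4, 0.645],
    [0, -0.1, -0.1, 1.1, 0.1, -1.9, 0.645],
    [0, -0.1, -0.1, 1.2, 0.15, -2.2, 0.645],
    [0, -0.1, -0.1, 1.28, 0.17, -2.5, 0.645],
    [0, -0.1, -0.1, 1.28, 0.17, -2.5, 0.645],
    [0, -0.1, -0.1, 1.28, 0.17, -2.5, 0.645]
  ]
}}

```text
time: 22.25
position: [0.6177, 0.2722, 0.0734]
tool_rot: [-0.214, 2.613, 0.053]
ft_force: [-1.3, -0.4, 2.4]
grip_width: 0.649
grip_force: 6.1
```

```bash
python3 -c "
from home import *
for i in range(3): grab('wrist','w18.png');rep()
go(0,0,0)"
```

```text
from home mm [-0.4 -0.3  0.6] F cradle [-0.3  0.1  2.8]
from home mm [-0.4 -0.3  0.6] F cradle [-0.2 -0.8  1.7]
from home mm [-0.5 -0.4  0.6] F cradle [ 0.6 -0.1  2.5]
turn [ 0.05 -0.12  0.01] shift [ 0.06  0.05 -0.02] pos [0.6177 0.2721 0.0733] F [-0.7 -0.2  2.5] w 56.0 gf 6.0366703251202125 t 22.4
```

The tongs stand on the ledge: +2.5 N along their axis, 0.6 mm from the pickup pose. I open and back out.

Request:
{"api": "carry_out", "payload": {
  "steps": [
    [0, 0, 0, 0, 0, 0, 0.67],
    [0, 0, 0, 0, 0, 0, 0.69],
    [0, 0, 0, 0, 0, 0, 0.72],
    [0, 0, 0, 0, 0, 0, 0.8],
    [0, 0, 0, 0, 0, 0, 0.9],
    [0, 0, 0, 0, 0, 0, 1],
    [0, 0, 0, 0, 0, 0, 1],
    [0, 0, 0, 0, 0, 0, 1],
    [0, 0, 0, 0, 0, 0, 1]
  ]
}}

```text
time: 23.3
position: [0.6174, 0.2718, 0.0729]
tool_rot: [-0.214, 2.614, 0.052]
ft_force: [0.3, -0.4, 0.4]
grip_width: 0.995
grip_force: 0.0
```

Request:
{"api": "carry_out", "payload": {
  "steps": [
    [0, 0, 0, -0.5, -0.1, 0.9, 1],
    [0, 0, 0, -1.5, -0.25, 2.6, 1],
    [0, 0, 0, -3, -0.5, 5.2, 1],
    [0, 0, 0, -4.9, -0.8, 8.7, 1],
    [0, 0, 0, -7.2, -1.2, 12.6, 1],
    [0, 0, 0, -9.8, -1.6, 17.3, 1],
    [0, 0, 0, -9.8, -1.6, 17.3, 1],
    [0, 0, 0, -9.8, -1.6, 17.3, 1],
    [0, 0, 0, -9.8, -1.6, 17.3, 1]
  ]
}}

```text
time: 24.2
position: [0.519, 0.2554, 0.245]
tool_rot: [-0.214, 2.615, 0.051]
ft_force: [-0.1, 0.5, 0.4]
grip_width: 0.997
grip_force: 0.0
```

```bash
python3 - <<'E'
from home import *
s=ctrl.get_state();print(s['position'],s['ft_force'],s['time'])
a=cv2.imread('pics/scene0.png');grab('scene','s20.png');b=cv2.imread('pics/s20.png')
# tongs in the stand, bystanders: compare patches to the start
for nm,(x0,y0,x1,y1) in dict(standlow=(290,235,345,300),hinge=(322,222,345,240),arm=(300,235,335,275),round=(275,190,305,213),jar=(210,240,237,276),barrel=(174,212,197,243),red=(250,226,282,254)).items():
    d=cv2.absdiff(a[y0:y1,x0:x1],b[y0:y1,x0:x1]).max(2)
    r=cv2.matchTemplate(b[y0-6:y1+6,x0-6:x1+6],a[y0:y1,x0:x1],cv2.TM_CCOEFF_NORMED);_,v,_,l=cv2.minMaxLoc(r);print(nm,'diffpx',int((d>25).sum()),'shift',l[0]-6,l[1]-6,round(v,3))
c=grab('wrist','w20.png');c3=load('w3.png')
H0=O+M@[0,0,.047]
p,q=proj(c3,H0).astype(int),proj(c,H0).astype(int);print(p,q)
T=c3[0][p[1]-20:p[1]+20,p[0]-35:p[0]+35];S=c[0][q[1]-30:q[1]+30,q[0]-45:q[0]+45,::-1]
r=cv2.matchTemplate(np.ascontiguousarray(S),T,cv2.TM_CCOEFF_NORMED);_,v,_,l=cv2.minMaxLoc(r);print('tongs wrist shift px',l[0]-10,l[1]-10,v)
E
```

```text
[0.5189806  0.2553877  0.24503034] [-0.1105675   0.52875022  0.43461308] 24.2
standlow diffpx 47 shift 0 0 0.991
hinge diffpx 16 shift 0 -1 0.947
arm diffpx 35 shift 0 0 0.977
round diffpx 0 shift 0 0 0.999
jar diffpx 0 shift 0 0 0.999
barrel diffpx 0 shift 0 0 0.998
red diffpx 0 shift 0 0 0.999
[276 192] [274 199]
tongs wrist shift px 1 -1 0.9765618443489075
```

```bash
python3 - <<'E'
from h import *
def sub(a,b,x0,y0,x1,y1,ox=0,oy=0,m=5,f=8):
    T=cv2.resize(a[y0:y1,x0:x1],None,fx=f,fy=f,interpolation=cv2.INTER_CUBIC);S=cv2.resize(b[y0+oy-m:y1+oy+m,x0+ox-m:x1+ox+m],None,fx=f,fy=f,interpolation=cv2.INTER_CUBIC)
    r=cv2.matchTemplate(S,T,cv2.TM_CCOEFF_NORMED);_,v,_,l=cv2.minMaxLoc(r);return l[0]/f-m+ox,l[1]/f-m+oy,round(v,3)
L=lambda n:cv2.imread('pics/'+n)
a,b=L('scene0.png'),L('s20.png')
print('scene hinge',sub(a,b,322,222,342,236),'armtips',sub(a,b,296,262,326,282),'base',sub(a,b,288,270,345,300))
a,b=L('w3.png'),L('w20.png')
for n,r in dict(hinge=(258,176,294,208),gripL=(243,166,260,198),gripR=(291,166,310,198),base=(226,72,325,125),plate=(232,146,320,164)).items(): print('wrist',n,sub(a,b,*r,0,6))
E
```

```text
scene hinge (0.125, -0.75, 0.968) armtips (0.125, 0.0, 0.98) base (0.0, 0.0, 0.995)
wrist hinge (-1.375, 5.875, 0.934)
wrist gripL (-0.75, 5.5, 0.975)
wrist gripR (-0.5, 5.875, 0.976)
wrist base (0.375, 5.625, 0.995)
wrist plate (-0.25, 5.75, 0.994)
```

The tongs are back within about 1–2 mm of their start pose, and the bystanders have not moved. Handing in.

```bash
python3 -c "
from bench import ctrl
print(ctrl.close_job())"
```

```text
the job is handed in; nothing more can be done
None
```

Job handed in (last clock reading 24.2 s of 59 s): the carrier sits flat and square in the pocket, the tongs are back in their stand to within about 1–2 mm, the round carrier, jar and lens barrel have not moved, and the verdict was not shown.

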